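# Lock the stop screw of a mould-draining stand, load it and try the tip

### The job

Get the mould-draining stand ready: turn the stop screw by its flat head until the head lines up with the two black marks on its bracket, then, without shifting the screw, tighten the brass jam nut under the head clockwise, fully home, to lock that setting. Stand every plaster mould upright in a pocket of the cradle, one to a pocket, and once the stop is locked and the moulds are in, tip the cradle forward by its handle fully against the stop, keep it there for two seconds, and bring it back fully level. Let go of everything and leave the bowl, the brush pot and the clay figure where they are.

Things in the scene. Friction and masses are not known exactly. Their poses are not given: they have to be found in the camera images.
- stand: draining stand, fixed to the table: grey base plate 170 x 470 x 12 mm, two posts (110 mm high) with the tilting cradle between them, at its -y end a steel bracket with the stop screw. Origin on the table top under the middle of the cradle; -x is its front (to the robot at yaw 0), y runs along the cradle. The cradle's pivot axis is parallel to y, 100 mm above the origin.
- bracket_plate (a point): point on top of the stand's bracket plate (100 mm along the stand's x, 44 mm along y, top 115 mm high) on the vertical axis of screw and nut, at x 55, y -205 mm of the stand; axes like the stand's. A round boss 32 mm in diameter rises from here to 127 mm under the nut. Two black marks on the plate, either side of the nut, lie on the line through this point along the stand's x.
- cradle (a joint): tilt of the cradle, rad: 0 = level (against a rest), grows as it tips forward (its top towards the stand's -x, its handle swinging forward and down); 0.65 = against the stop. Friction (about 0.3 N m) keeps it wherever it is left.
- cradle_floor (a point): centre of the cradle's inner floor, 35 mm below the pivot axis (65 mm high when level); frame turns with the cradle: y along the row of pockets, z up out of them, axes like the stand's when level. Four pockets in a row, centres at y = -99, -33, 33, 99 mm, each 63 mm (x) by 62 mm (y) inside; walls 24 mm high, 4 to 5 mm thick.
- cradle_handle (a point): middle of the cradle's handle: a black round bar, 12 mm in diameter, parallel to the pivot, on an arm beyond the +y end of the cradle; 110 mm from the pivot axis, straight above it when level (210 mm high, y = 196 mm of the stand). The bar reaches 30 mm either side of this point; its arm stands 34 mm to the -y side.
- screw (a joint): angle of the stop screw, rad: 0 = its flat head is in line with the marks; grows as it turns clockwise seen from above; travel -1.5 to 1.5; starts 0.45 to 1.1 short (negative). A nylon insert (0.15 N m) holds the screw where it is left, also while the nut is turned. Its height does not change.
- screw_head (a point): centre of the top of the screw's flat head, a steel paddle 30 mm long, 12 mm thick, 24 mm tall on a 22 mm threaded shank; top 180 mm above the table, underside 156 mm. Its x axis runs along the 30 mm length and is parallel to the stand's x when the screw is at 0.
- nut (a joint): angle of the jam nut, rad: 0 = fully home (tight on its boss, a hard end), negative when slack; grows as it is turned clockwise seen from above; starts 1.6 to 3.4 short. It turns with about 0.1 N m, stays where it is left, comes down 0.8 mm per rad, and does not take the screw along.
- nut_top (a point): centre of the top face of the brass hexagonal jam nut on the screw, below the flat head: 41 mm across flats, 47 mm across corners, 20 mm tall; its underside is at 127.5 mm when home. Frame turns with the nut: one pair of flats faces its +y and -y, the other pairs lie 60 and 120 degrees on.
- board: plywood ware board, fixed, 270 x 250 x 5 mm, on which the moulds stand at first; origin at the centre of its underside.
- mould1: slip-casting mould, a white plaster cylinder 52 mm in diameter and 64 mm tall with two black rubber bands and a dark pour hole in its top (mass about 150 g). Origin: centre of its underside; z up along its axis. May be absent.
- mould2: slip-casting mould, a white plaster cylinder 52 mm in diameter and 64 mm tall with two black rubber bands and a dark pour hole in its top (mass about 150 g). Origin: centre of its underside; z up along its axis. May be absent.
- mould3: slip-casting mould, a white plaster cylinder 52 mm in diameter and 64 mm tall with two black rubber bands and a dark pour hole in its top (mass about 150 g). Origin: centre of its underside; z up along its axis. May be absent.
- mould4: slip-casting mould, a white plaster cylinder 52 mm in diameter and 64 mm tall with two black rubber bands and a dark pour hole in its top (mass about 150 g). Origin: centre of its underside; z up along its axis. May be absent.
- bowl: white bowl, 110 mm across, 55 mm tall; leave it alone. Origin: centre of underside.
- brush_pot: blue pot, 72 mm in diameter, with brushes, 157 mm tall in all; leave it alone. Origin: centre of underside.
- figure: small clay figure, 48 mm across, 66 mm tall; leave it alone. Origin: centre of underside.
Things that resemble listed ones, but are neither listed nor needed, are in the scene too. Leave any green look-alike of the mould2 alone. What is shaped like the mould4 but green is not meant.

How it is judged:
By the outcome, as a careful person would: the job done as asked, in the order asked, and still so for the second after the job is handed in, with the robot touching nothing.
Of mould1, mould2, mould3, mould4 only 2 to 4 are there at a start; the rules pass over those that are not, and their reading is None.
At some moment in a run one of mould1, mould2, mould3, mould4 may be knocked a few centimetres aside while the robot is not near it.
Once in a run the grip may slacken for a moment while it holds something.
It also fails if it takes over 210 s, if anything falls off the work surface, if the arm or the gripper's body presses on something with over 40 N, if the wrist force passes 120 N, or if a joint passes its speed limit or range.

### The arm

A 6-joint arm with a two-finger parallel gripper is mounted at the origin on the work surface. World frame = base frame: x ahead of the robot, y to its left, z up, the work surface at z = 0. Lengths are in mm, angles in rad, forces in N, time in s.
With the tool pointing down it reaches from about 250 to 775 mm from the base axis. Payload 4 kg.
Tool frame: the origin (TCP) lies at the very end of the fingers, on their centre line; the grasp point (between the pads) lies arm.grip_point_offset behind it (arm.grip_point_offset is the distance from the TCP to the grasp point, in mm); z points along the fingers, y is the line along which they close (so a half turn about z gives the same grasp; the last joint's range is limited). The gripper opens to 94 mm and grips with 3 to 60 N. Pads are 16 mm wide; open, the fingers measure 119 mm over their backs; the gripper's body (75 mm by 177 mm) begins 78 mm behind the grasp point.
Start: joints at [-1.391, 0.087, 1.371, -0, 1.684, -0.103], TCP at [153.473, -528.176, 169.506] pointing down, gripper open.
Joint ranges: [-3.1, 3.1], [-0.76, 2.03], [0.27, 2.55], [-1.08, 4.22], [0.17, 2.65], [-2.57, 2.57]. Speed limits (rad/s): [2.79, 2.79, 3.14, 3.14, 3.14, 3.14].

### API

Orientations are given as [roll, pitch, yaw] about the fixed x, y, z axes, in that order (R = Rz(yaw) Ry(pitch) Rx(roll)).
In Python, from plant import arm gives the robot as it stands.
- The arm moves only by the tool jog_arm, never from a script. Its argument "commands" is a list of rows, each a list of 3 entries, a list of its own where there are three numbers: the shift along the tool's x, y, z in mm, then the turn about the tool's z in degrees, then the finger opening in mm, from 0 to 94. A call has exactly 8 rows; each row shifts and turns the commanded pose from where the row before left it, along the tool's axes as they then stand; what a row does not reach is not made up. A row lasts 1/8 s, in which the tool goes at most 62.5 mm and 10.7 degrees, less where a joint would pass 70% of its speed; a pose out of reach is approached as far as the arm can. A call with a gripper value outside its range is refused whole. The fingers move at their own pace and stop on an object; "force" is the grip in N (left out, the last holds). Time passes only in rows, so rows that do not move let the fingers close, or fill a call up. It gives the time, the measured TCP pose, the force, the opening and the grip force at its end, in the units of the state.
- arm.read_state(): the state, without advancing time (a new reading comes with each control period).
- arm.snapshot(name): name is "side" or "top"; returns a dict with "pixels" (480x640x3 uint8, red, green, blue), "fx", "fy", "cx", "cy" (pixels), "dist_coeffs" ([k1, k2, p1, p2, k3] as OpenCV has them; the pictures are not rectified), "cam_to_world" (4x4, takes a point from camera to world coordinates). Camera axes: x right, y down, z forward; pixel columns grow to the right and rows downward; lengths in mm; the calibration is good to about 2 mm. A picture is of the moment at which its call begins. There is no depth.
- arm.finish_job(): hands the job in; it is judged then, once.
The state is a dict: "clock": time; "joint_positions": joint angles; "joint_vel": joint speeds; "effort": joint torques, N m; "ee_pos": TCP position; "eef_rot": TCP orientation; "ft_force": force on the tool from outside, world axes, zero at the start; "ft_torque": the same for the moment, N m; "width": finger opening in mm; "gripper_force": force on a finger pad.
Only numpy, scipy, OpenCV 4.12 (cv2) and the standard library are available. Lean on these libraries where they do the work, as an engineer would, in place of code of your own. Each camera call takes 0.05 s, during which the arm holds its last target. There are 200 camera calls.

## Working session

There is one attempt and no reset: what is moved stays moved. The work goes in short steps, Python scripts to look and compute and a tool call to move; the robot and the scene stay as the last step left them, time stands still between calls to the robot, and variables do not carry over. Pictures are saved under pics/ and viewed, at most 14 in all, crops included, and the job is handed in when it is done.

Besides the shell and the picture viewer there is one more tool, called after "Request:" as a command line: name --argument value ..., lists and objects as JSON in quotes. jog_arm: Moves the arm, as the interface text tells. Its arguments: {"type":"object","properties":{"commands":{"type":"array"},"force":{"type":"number"}},"required":["commands"]}

```bash
ls; mkdir -p pics
cat > h.py <<'E'
import numpy as np, cv2
from plant import arm
def snap(n,f):
    s=arm.snapshot(n); cv2.imwrite('pics/%s.png'%f,s['pixels'][:,:,::-1]); np.savez('pics/%s.npz'%f,**s); return s
def ray(s,uv):
    K=np.array([[s['fx'],0,s['cx']],[0,s['fy'],s['cy']],[0,0,1]],float)
    p=cv2.undistortPoints(np.array(uv,float).reshape(-1,1,2),K,np.array(s['dist_coeffs'],float)).reshape(-1,2)
    T=np.array(s['cam_to_world']); d=np.c_[p,np.ones(len(p))]@T[:3,:3].T
    return T[:3,3],d
def atz(s,uv,z):
    o,d=ray(s,uv); return o+d*((z-o[2])/d[:,2])[:,None]
def proj(s,P):
    K=np.array([[s['fx'],0,s['cx']],[0,s['fy'],s['cy']],[0,0,1]],float)
    M=np.linalg.inv(np.array(s['cam_to_world']))
    return cv2.projectPoints(np.array(P,float).reshape(-1,1,3),cv2.Rodrigues(M[:3,:3])[0],M[:3,3],K,np.array(s['dist_coeffs'],float))[0].reshape(-1,2)
def crop(s,f,u0,v0,u1,v1,k):
    cv2.imwrite('pics/%s.png'%f,cv2.resize(s['pixels'][v0:v1,u0:u1,::-1],None,fx=k,fy=k,interpolation=cv2.INTER_CUBIC))
E
python3 - <<'E'
from h import *
for n in('top','side'):
    s=snap(n,n+'0'); print(n,s['fx'],s['fy'],s['cx'],s['cy'],np.round(s['cam_to_world'],3).tolist())
print(arm.grip_point_offset,arm.read_state())
E
```

```text
pics
top 588.9615407119767 588.9615407119767 325.4992410891892 241.9640483678477 [[-0.008, -0.973, 0.233, 214.387], [-1.0, 0.008, 0.0, -19.381], [-0.002, -0.233, -0.973, 1550.722], [0.0, 0.0, 0.0, 1.0]]
side 553.2669724161848 553.2669724161848 318.3798224063092 241.58053717328002 [[-0.959, -0.189, 0.212, 286.66], [-0.284, 0.638, -0.716, 849.707], [0.001, -0.747, -0.665, 937.908], [0.0, 0.0, 0.0, 1.0]]
18.8 {'clock': 0.1, 'joint_positions': array([-1.39111601e+00,  8.78714723e-02,  1.37212296e+00, -2.15930803e-05,
        1.68360180e+00, -1.03102375e-01]), 'joint_vel': array([-0.00156922, -0.00094917, -0.00463714, -0.00073536,  0.00180261,
       -0.00013505]), 'effort': array([ 3.79781588e-03, -3.41248691e+01, -3.03303230e+01,  7.18005700e-02,
        3.03873082e-02, -1.05392255e-04]), 'ee_pos': array([ 153.34820513, -527.58697358,  168.41649582]), 'eef_rot': array([-3.13959750e+00, -1.84861520e-04,  2.82780095e-01]), 'ft_force': array([-0.37857969, -0.27984494, -0.41251164]), 'ft_torque': array([-0.00414351, -0.00373167, -0.03092779]), 'gripper_force': 0.0, 'width': 94.18708417928698}
```

View pics/top0.png

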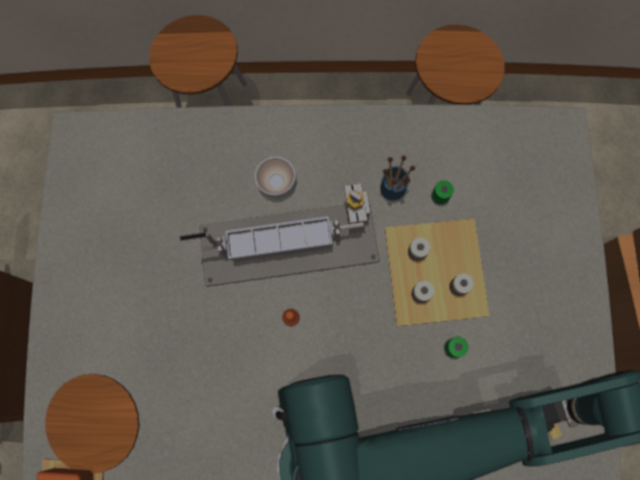

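View pics/side0.png

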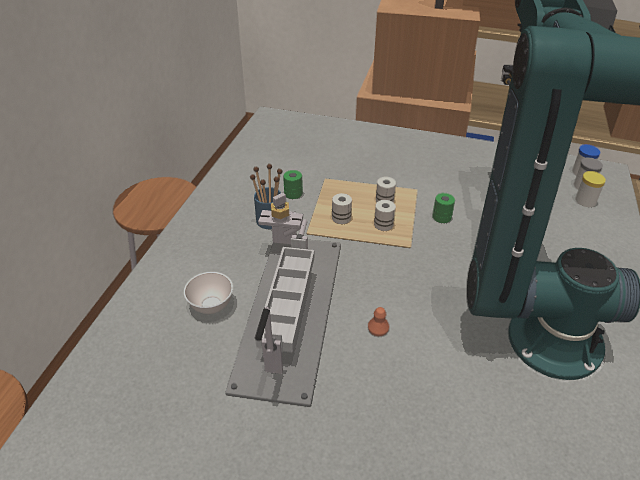

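Top view: three white moulds at (420,249), (424,292) and (463,284), all on the board. The green look-alikes at (443,191) and (457,347) are not meant. The stand is at the centre, with its screw at about (356,199) and its handle at about (192,237). I'll enlarge to confirm.

Run:
```python
from h import *
s=dict(np.load('pics/top0.npz')); crop(s,'t0a',190,170,390,300,4)
a=cv2.resize(s['pixels'][170:360,380:490,::-1],None,fx=3,fy=3,interpolation=cv2.INTER_CUBIC)
s=dict(np.load('pics/side0.npz'));b=cv2.resize(s['pixels'][160:260,240:360,::-1],None,fx=3.9,fy=3.9,interpolation=cv2.INTER_CUBIC)
o=np.zeros((570,330+468,3),np.uint8);o[:a.shape[0],:330]=a;o[:b.shape[0],330:330+b.shape[1]]=b
cv2.imwrite('pics/t0b.png',o)
```

```text
(no output)
```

View pics/t0a.png

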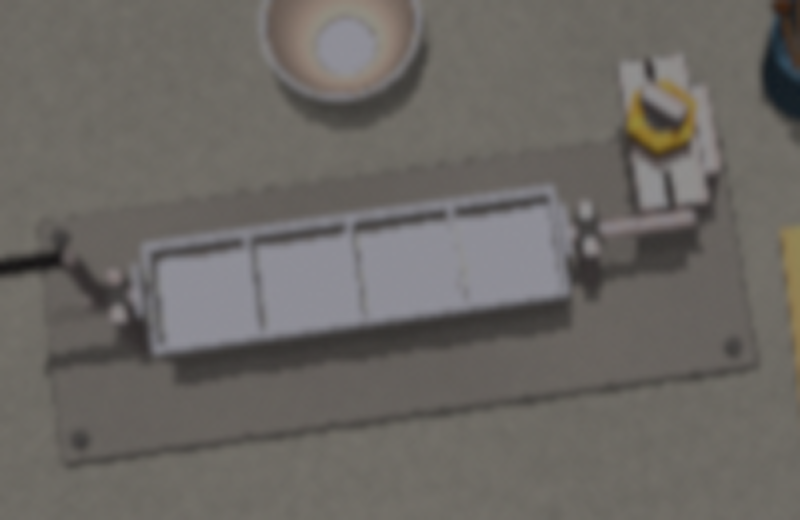

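View pics/t0b.png

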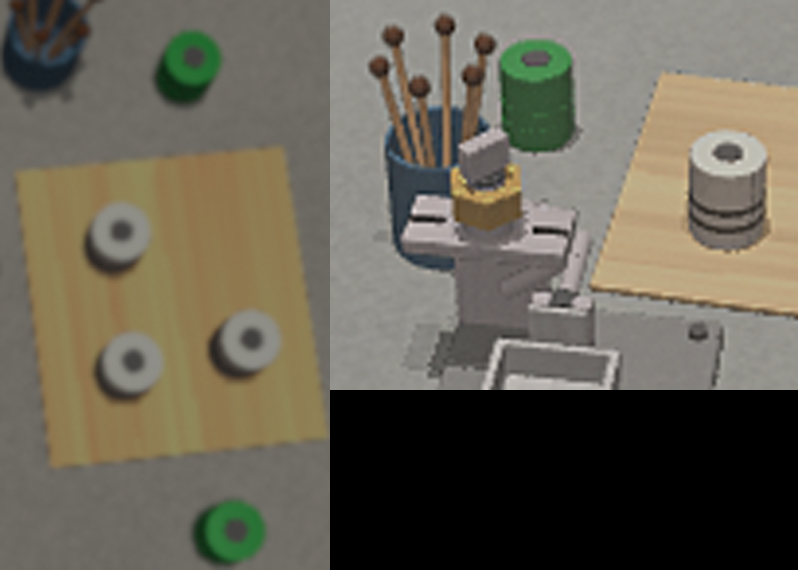

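Confirmed: three white banded moulds on the board, and the green ones are off it. In the top crop the screw head runs from (643,88) to (683,115) and the marks are at (650,68) and (672,188).

Run:
```python
from h import *
s=dict(np.load('pics/top0.npz'))
def T(l,z): return atz(s,[(x/4+190-.4,y/4+170-.4) for x,y in l],z)
r=lambda n,a:print(n,np.round(a[:,:2],1).tolist())
b=T([(68,464),(757,367)],12);r('base',b)
c=T([(142,245),(555,187),(568,298),(155,353)],89);r('cradle',c)
m=T([(650,68),(672,188)],115);r('marks',m)
h=T([(643,88),(683,115),(662,103)],180);r('head',h)
n=T([(661,118)],147.5+2);r('nut',n)
H=T([(0,266),(58,258)],210);r('handle',H)
mo=[];
M=atz(s,[(380+121/3-.3,170+231/3-.3),(380+133/3-.3,170+361/3-.3),(380+252/3-.3,170+339/3-.3)],69);r('mould',M)
yaw=lambda d:np.arctan2(d[1],d[0])
# stand yaw: y axis = from -y end to +y end
for d in (b[0]-b[1],c[0]-c[1],c[3]-c[2]):print('yaw',yaw(d)-np.pi/2)
print('yaw marks',yaw(m[0]-m[1]),'head',[yaw(h[1]-h[0]),yaw(h[0]-h[1])])
y=yaw(c[0]-c[1]+c[3]-c[2])-np.pi/2
R=np.array([[np.cos(y),-np.sin(y)],[np.sin(y),np.cos(y)]])
o=c[:,:2].mean(0);print('orig cradle',o,'from marks',m[:,:2].mean(0)-R@[55,-205],'base',b[:,:2].mean(0)-R@[-85,0],'hd',h[2,:2]-R@[55,-205],'nut',n[0,:2]-R@[55,-205])
S=dict(np.load('pics/side0.npz'))
print(proj(S,np.c_[M]).round(1).tolist(), proj(S,h).round(1).tolist())
print([np.hypot(*p[:2]) for p in M])
```

```text
base [[465.5, 298.2], [527.8, -161.0]]
cradle [[595.5, 239.4], [631.7, -27.0], [558.1, -34.6], [524.3, 228.8]]
marks [[703.2, -88.6], [623.0, -101.0]]
head [[668.2, -80.9], [650.7, -105.0], [658.5, -92.3]]
nut [[658.6, -93.1]]
handle [[551.9, 302.6], [556.4, 267.9]]
mould [[553.9, -264.0], [440.4, -269.4], [458.1, -373.2]]
yaw 0.13486325401415522
yaw 0.1352494009955032
yaw 0.12765560423282651
yaw marks 0.15327099306813188 head [np.float64(-2.199017044615475), np.float64(0.9425756089743182)]
orig cradle [577.38748974 101.64407382] from marks [581.72913435 101.25810991] base [580.9611691   79.73061157] hd [577.12113445 103.69810121] nut [577.19472787 102.90274795]
[[341.3, 198.3], [384.7, 204.8], [385.8, 181.1]] [[273.2, 197.5], [284.0, 192.7], [279.0, 195.3]]
[np.float64(613.6182003408651), np.float64(516.2970782118238), np.float64(590.821019990105)]
```

The stand origin is at about (578,102) with yaw 0.135. The screw is at (659,-93), with the head at yaw about 0.94, so it's about -0.81 rad short. I'm moving above the screw, tool aligned with the head.

Request:
jog_arm --commands '[[[0, 0, -25], -9.4, 60], [[0, 0, -25], -9.4, 60], [[0, 0, -25], -9.4, 60], [[0, 0, -20], -9.4, 60], [[50, 12, 0], 0, 60], [[50, 12, 0], 0, 60], [[50, 12, 0], 0, 60], [[50, 12, 0], 0, 60]]' --force 20

```text
clock: 1.1
ee_pos: [311.2, -393.8, 263.9]
eef_rot: [-3.141, -0.0, 0.939]
ft_force: [0.6, -1.7, -0.0]
width: 60.4
gripper_force: 0.0
```

Request:
jog_arm --commands '[[[56, 13, 0], 0, 50], [[56, 13, 0], 0, 50], [[56, 13, 0], 0, 50], [[56, 13, 0], 0, 50], [[56, 13, 0], 0, 50], [[56, 13, 0], 0, 50], [[56, 13, 0], 0, 50], [[40, 10, 0], 0, 50]]'

```text
clock: 2.1
ee_pos: [648.2, -104.0, 263.2]
eef_rot: [-3.14, 0.001, 0.941]
ft_force: [-0.1, -0.5, 0.0]
width: 50.0
gripper_force: 0.0
```

Request:
jog_arm --commands '[[[14, 2, 0], 0, 50], [[0, 0, 20], 0, 50], [[0, 0, 20], 0, 50], [[0, 0, 20], 0, 50], [[0, 0, 10], 0, 50], [[0, 0, 0], 0, 50], [[0, 0, 0], 0, 50], [[0, 0, 0], 0, 50]]'

```text
clock: 3.1
ee_pos: [657.3, -96.3, 195.8]
eef_rot: [3.14, -0.001, 0.939]
ft_force: [-0.2, 0.0, -0.2]
width: 50.1
gripper_force: 0.0
```

Run:
```python
from h import *
s=snap('side','s1'); crop(s,'s1c',230,100,350,240,4)
s=snap('top','t1');print(arm.read_state()['ee_pos'])
```

```text
[657.15582237 -96.09109317 195.35992087]
```

View pics/s1c.png

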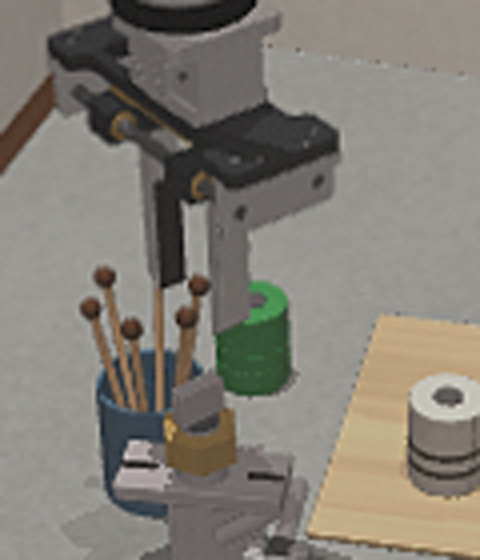

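The fingers straddle the head: tips at about (165,285) and (230,330), head top at (197,385). Next I descend and grip.

Request:
jog_arm --commands '[[[3, 0, 12], 0, 50], [[0, 0, 12], 0, 50], [[0, 0, 11], 0, 50], [[0, 0, 0], 0, 8], [[0, 0, 0], 0, 8], [[0, 0, 0], 0, 8], [[0, 0, 0], 0, 8], [[0, 0, 0], 0, 8]]' --force 20

```text
clock: 4.2
ee_pos: [658.7, -93.7, 159.8]
eef_rot: [3.141, -0.0, 0.939]
ft_force: [0.2, -0.0, 0.4]
width: 8.5
gripper_force: 0.0
```

Run:
```python
from h import *
s=snap('side','s2'); a=cv2.resize(s['pixels'][130:240,240:330,::-1],None,fx=4.4,fy=4.4,interpolation=cv2.INTER_CUBIC)
t=snap('top','t2'); b=cv2.resize(t['pixels'][160:240,320:400,::-1],None,fx=4.9,fy=4.9,interpolation=cv2.INTER_CUBIC)
o=np.zeros((500,800,3),np.uint8);o[:a.shape[0],:a.shape[1]]=a;o[:b.shape[0],400:400+b.shape[1]]=b
cv2.imwrite('pics/s2c.png',o); st=arm.read_state();print(st['width'],st['gripper_force'],st['ft_force'])
```

```text
8.08776122370113 0.0 [ 0.12174022  1.03303289 -0.11482253]
```

View pics/s2c.png

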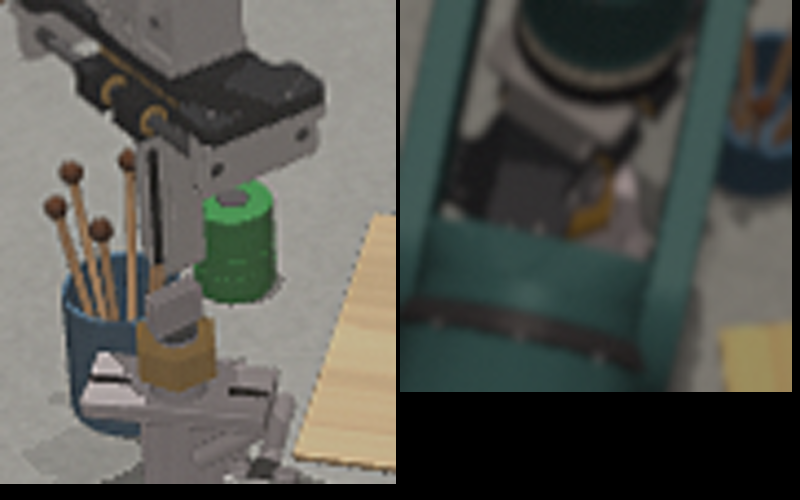

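Run:
```python
from h import *
S=dict(np.load('pics/side0.npz'));Tt=dict(np.load('pics/top0.npz'))
st=arm.read_state();p=st['ee_pos'];print(p)
s2=dict(np.load('pics/s2.npz'))
q=proj(S,[p,p+[0,0,40]]);print('tcp side px',q,'in s2c',(q-[240,130])*4.4)
# triangulate head center & nut: top px, side px
def tri(ut,us):
    o1,d1=ray(Tt,[ut]);o2,d2=ray(S,[us]);d1=d1[0];d2=d2[0]
    t=np.linalg.lstsq(np.c_[d1,-d2],o2-o1,rcond=None)[0];a=o1+d1*t[0];b=o2+d2*t[1];return (a+b)/2,np.linalg.norm(a-b)
print(tri((662/4+190-.4,103/4+170-.4),(279.5,196.5)))
# overlays: head wireframe at initial
c=np.array([659,-93,0.])
im=cv2.resize(S['pixels'][150:250,240:330,::-1],None,fx=6,fy=6,interpolation=cv2.INTER_CUBIC)
im2=cv2.resize(s2['pixels'][150:250,240:330,::-1],None,fx=4,fy=4,interpolation=cv2.INTER_CUBIC)
im3=cv2.resize(Tt['pixels'][175:225,330:385,::-1],None,fx=6,fy=6,interpolation=cv2.INTER_CUBIC)
def box(yaw,lx,ly,z0,z1):
    x=np.array([np.cos(yaw),np.sin(yaw),0]);y=np.array([-x[1],x[0],0])
    return np.array([c+a*lx/2*x+b*ly/2*y+[0,0,z] for z in(z0,z1) for a,b in((1,1),(1,-1),(-1,-1),(-1,1))])
def draw(im,s,P,off,k,col):
    q=((proj(s,P)-off+.5)*k).astype(int)
    for g in(q[:4],q[4:]):cv2.polylines(im,[g],True,col,1)
    for i in range(4):cv2.line(im,q[i],q[i+4],col,1)
for im_,s,off,k in((im,S,[240,150],6),(im3,Tt,[330,175],6)):
    draw(im_,s,box(.94,30,12,156,180),np.array(off),k,(0,0,255))
    draw(im_,s,box(.135,100,44,114,115),np.array(off),k,(0,255,0))
o=np.zeros((600,800,3),np.uint8);o[:540,:450]=im[:540,:450];o[:300,455:785]=im3
cv2.imwrite('pics/ov.png',o)
```

```text
[658.65018514 -93.62326719 159.58387159]
tcp side px [[279.52428861 202.11382588]
 [278.72842255 188.04592587]] in s2c [[173.90686989 317.30083389]
 [170.40505921 255.40207384]]
(array([658.50226334, -92.59835099, 176.9128795 ]), np.float64(1.9563019680237999))
```

View pics/ov.png

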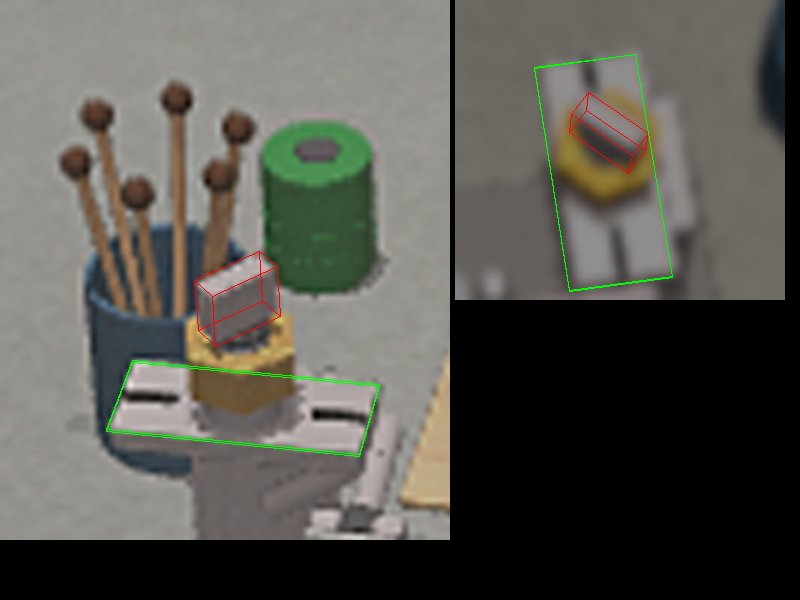

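The head model fits both views, so the question is where the fingertips really are. I'll overlay the predicted fingers.

Run:
```python
from h import *
o=np.zeros((600,800,3),np.uint8)
def ov(f,p,w,yaw,win,k,xy):
    s=dict(np.load('pics/%s.npz'%f));u0,v0,u1,v1=win
    im=cv2.resize(s['pixels'][v0:v1,u0:u1,::-1],None,fx=k,fy=k,interpolation=cv2.INTER_CUBIC)
    x=np.array([np.cos(yaw),np.sin(yaw),0]);y=np.array([x[1],-x[0],0])
    for sg,col in((1,(0,0,255)),(-1,(0,255,0))):
        for z in(0,40):
            q=[p+sg*a*y+b*x+[0,0,z] for a,b in((w/2,8),(w/2+12.5,8),(w/2+12.5,-8),(w/2,-8))]
            cv2.polylines(im,[((proj(s,q)-[u0,v0]+.5)*k).astype(int)],True,col,1)
    o[xy[1]:xy[1]+im.shape[0],xy[0]:xy[0]+im.shape[1]]=im
p1=np.array([657.2,-96.1,195.4]);p2=np.array([658.7,-93.6,159.6])
ov('s1',p1,50,.94,(245,120,325,220),5,(0,0));ov('s2',p2,8,.94,(245,130,325,230),5,(400,0))
cv2.imwrite('pics/ov2.png',o)
```

```text
(no output)
```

View pics/ov2.png

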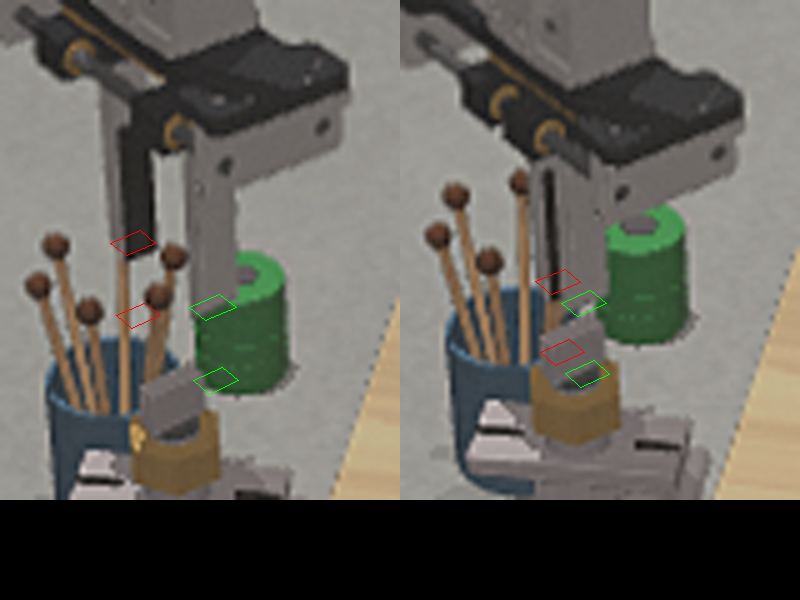

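Run:
```python
from h import *
o=np.zeros((600,800,3),np.uint8)
def ov(f,p,yaw,win,k,xy):
    s=dict(np.load('pics/%s.npz'%f));u0,v0,u1,v1=win
    im=cv2.resize(s['pixels'][v0:v1,u0:u1,::-1],None,fx=k,fy=k,interpolation=cv2.INTER_CUBIC)
    x=np.array([np.cos(yaw),np.sin(yaw),0]);y=np.array([x[1],-x[0],0])
    for z,col in((96.8,(0,0,255)),(96.8+33,(0,255,0))):
        q=[p+a*y+b*x+[0,0,z] for a,b in((88.5,37.5),(88.5,-37.5),(-88.5,-37.5),(-88.5,37.5))]
        cv2.polylines(im,[((proj(s,q)-[u0,v0]+.5)*k).astype(int)],True,col,1)
    im=cv2.convertScaleAbs(im,alpha=1.6)
    o[xy[1]:xy[1]+im.shape[0],xy[0]:xy[0]+im.shape[1]]=im
p2=np.array([658.7,-93.6,159.6])
ov('s2',p2,.94,(230,90,330,240),4,(0,0));ov('t2',p2,.94,(310,150,410,270),4,(400,0))
cv2.imwrite('pics/ov3.png',o)
```

```text
(no output)
```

View pics/ov3.png

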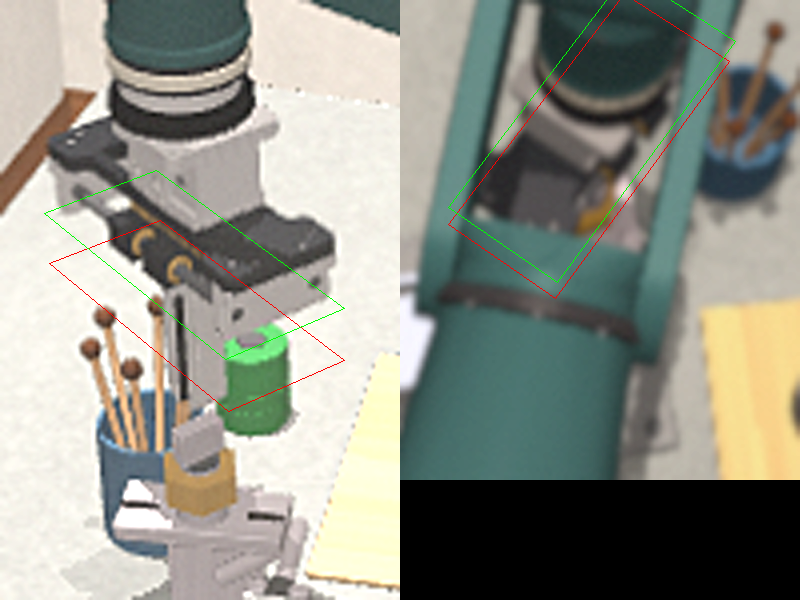

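The tips sit roughly 33 mm higher than the reported TCP, but the xy agrees. That puts them just above the head, which explains closing on nothing. I'll open, go lower and re-grip while watching forces.

Request:
jog_arm --commands '[[[0, 0, 0], 0, 40], [[0, 0, 0], 0, 40], [[0, 0, 7], 0, 40], [[0, 0, 7], 0, 40], [[0, 0, 7], 0, 40], [[0, 0, 7], 0, 40], [[0, 0, 0], 0, 40], [[0, 0, 0], 0, 40]]'

```text
clock: 5.3
ee_pos: [658.7, -93.6, 131.6]
eef_rot: [3.141, -0.0, 0.939]
ft_force: [0.0, -0.5, 0.3]
width: 40.0
gripper_force: 0.0
```

Request:
jog_arm --commands '[[[0, 0, 0], 0, 8], [[0, 0, 0], 0, 8], [[0, 0, 0], 0, 8], [[0, 0, 0], 0, 8], [[0, 0, 0], 0, 8], [[0, 0, 0], 0, 8], [[0, 0, 0], 0, 8], [[0, 0, 0], 0, 8]]'

```text
clock: 6.3
ee_pos: [659.4, -94.1, 131.7]
eef_rot: [3.139, -0.0, 0.939]
ft_force: [4.2, -2.7, -1.0]
width: 12.2
gripper_force: 19.9
```

Run:
```python
from h import *
s=snap('side','s3'); crop(s,'s3c',240,120,340,240,5)
```

```text
(no output)
```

View pics/s3c.png

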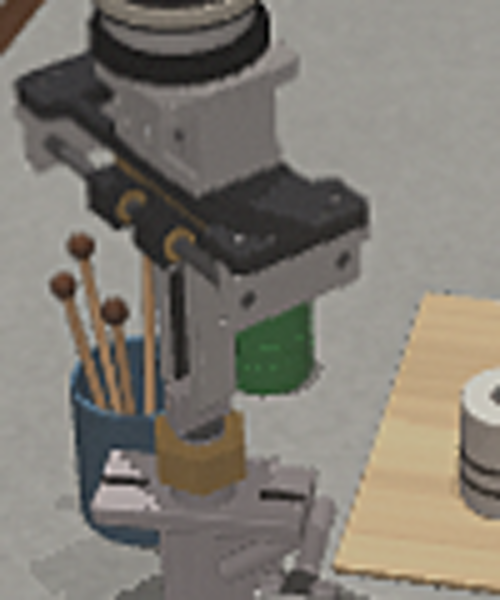

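Gripped at 12.2 mm, matching the 12 mm head. Turning the screw clockwise by 46°.

Request:
jog_arm --commands '[[[0, 0, 0], 8, 8], [[0, 0, 0], 8, 8], [[0, 0, 0], 8, 8], [[0, 0, 0], 8, 8], [[0, 0, 0], 8, 8], [[0, 0, 0], 6, 8], [[0, 0, 0], 0, 8], [[0, 0, 0], 0, 8]]'

```text
clock: 7.35
ee_pos: [659.1, -93.7, 131.7]
eef_rot: [3.141, -0.001, 0.137]
ft_force: [3.9, -1.4, 0.3]
width: 11.5
gripper_force: 19.9
```

Request:
jog_arm --commands '[[[0, 0, 0], 0, 8], [[0, 0, 0], 0, 8], [[0, 0, 0], 0, 40], [[0, 0, 0], 0, 60], [[0, 0, 0], 0, 70], [[0, 0, -25], 0, 70], [[0, 0, -25], 0, 70], [[0, 0, -25], 0, 70]]'

```text
clock: 8.35
ee_pos: [658.1, -93.4, 207.0]
eef_rot: [-3.141, 0.001, 0.136]
ft_force: [0.3, -0.3, -0.5]
width: 67.7
gripper_force: 0.0
```

Request:
jog_arm --commands '[[[-48, 0, 0], 0, 70], [[-48, 0, 0], 0, 70], [[-48, 0, 0], 0, 70], [[-48, 0, 0], 0, 70], [[-48, 0, 0], 0, 70], [[0, 0, 0], -10, 70], [[0, 0, 0], -10, 70], [[0, 0, 0], -10, 70]]'

```text
clock: 9.35
ee_pos: [420.2, -126.0, 206.7]
eef_rot: [-3.141, 0.0, 0.665]
ft_force: [-0.0, -0.4, 0.3]
width: 70.3
gripper_force: 0.0
```

```bash
cat > fit.py <<'E'
from h import *
E
python3 - <<'E'
from h import *
S=snap('side','s4');T=snap('top','t4')
o=np.zeros((600,800,3),np.uint8)
a=cv2.resize(S['pixels'][180:240,250:320,::-1],None,fx=5.5,fy=5.5,interpolation=cv2.INTER_CUBIC)
b=cv2.resize(T['pixels'][178:228,335:380,::-1],None,fx=8.8,fy=8.8,interpolation=cv2.INTER_CUBIC)
b=cv2.convertScaleAbs(b,alpha=1.5)
o[:a.shape[0],:a.shape[1]]=a;o[:b.shape[0],400:400+b.shape[1]]=b
cv2.imwrite('pics/c4.png',o)
E
```

```text
(no output)
```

View pics/c4.png

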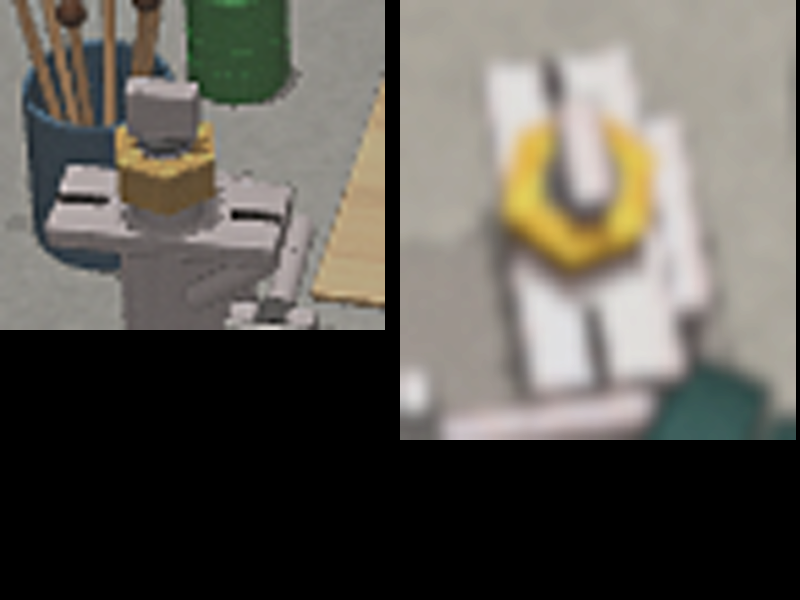

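The head now lines up with the marks in both views (head (572,105)-(592,195), marks (550,80) and (597,345), after allowing for perspective). Next I fit the nut's orientation by silhouette.

Run:
```python
from h import *
S=dict(np.load('pics/s4.npz'));T=dict(np.load('pics/t4.npz'))
K=8
def mask(s,win):
    u0,v0,u1,v1=win;im=cv2.resize(s['pixels'][v0:v1,u0:u1],None,fx=K,fy=K,interpolation=cv2.INTER_CUBIC)
    h=cv2.cvtColor(im,cv2.COLOR_RGB2HSV);return ((h[...,0]>12)&(h[...,0]<35)&(h[...,1]>90)).astype(np.uint8)
W={'S':(265,195,295,225),'T':(343,185,370,215)};I={'S':S,'T':T}
M={}
for k in W:
    m=mask(I[k],W[k]);n,l,st,_=cv2.connectedComponentsWithStats(m);i=1+np.argmax(st[1:,4]);M[k]=(l==i).astype(np.uint8);print(k,st[i])
def hullm(s,P,win):
    q=((proj(s,P)-[win[0],win[1]]+.5)*K).astype(np.int32);o=np.zeros(((win[3]-win[1])*K,(win[2]-win[0])*K),np.uint8);cv2.fillConvexPoly(o,cv2.convexHull(q.reshape(-1,1,2)),1);return o
def prism(c,yaw,R,z0,z1,n):return np.array([[c[0]+R*np.cos(yaw+t),c[1]+R*np.sin(yaw+t),z] for z in(z0,z1) for t in np.arange(n)*2*np.pi/n])
def head(c,y):
    x=np.array([np.cos(y),np.sin(y)]);v=np.array([-x[1],x[0]]);return np.array([[*(np.array(c)+a*15*x+b*6*v),z] for z in(156,180) for a in(1,-1) for b in(1,-1)])
def score(k,c,deg,sl):
    w=W[k];h=hullm(I[k],prism(c,np.radians(deg),47.3/2,127.5+sl,147.5+sl,6),w)
    sub=hullm(I[k],head(c,.135),w)|hullm(I[k],prism(c,0,11.5,147.5+sl,157,16),w)
    h=h&(1-sub);m=M[k]&(1-sub);return (h&m).sum()/(h|m).sum()
best=[]
for dx in np.arange(-3,4,1.):
  for dy in np.arange(-3,4,1.):
    for d in range(0,60,3):
        a,b=[score(k,(659+dx,-93.5+dy),d,2) for k in 'ST'];best.append((a+b,a,b,dx,dy,d))
best.sort(reverse=True)
for b in best[:8]:print(np.round(b,3))
for d in range(0,60,6):print(d,[round(max(x[i] for x in best if x[5]==d),3) for i in(1,2)])
```

```text
S [   48    59   145   133 12053]
T [   28    57   138   137 10444]
[ 1.772  0.917  0.855  1.     0.    51.   ]
[ 1.76   0.909  0.851  1.     0.    48.   ]
[ 1.757  0.911  0.846  1.     0.    54.   ]
[ 1.741  0.927  0.814  0.     0.    51.   ]
[ 1.739  0.862  0.877  2.     0.    51.   ]
[ 1.738  0.891  0.847  1.     0.    45.   ]
[ 1.738  0.91   0.828  1.    -1.    51.   ]
[ 1.733  0.889  0.843  1.     0.    57.   ]
0 [np.float64(0.88), np.float64(0.86)]
6 [np.float64(0.847), np.float64(0.839)]
12 [np.float64(0.826), np.float64(0.826)]
18 [np.float64(0.811), np.float64(0.814)]
24 [np.float64(0.81), np.float64(0.812)]
30 [np.float64(0.824), np.float64(0.823)]
36 [np.float64(0.843), np.float64(0.838)]
42 [np.float64(0.875), np.float64(0.857)]
48 [np.float64(0.91), np.float64(0.88)]
54 [np.float64(0.919), np.float64(0.878)]
```

The nut's corners are at 51° mod 60 and its centre at (660,-93.5), so a grasp yaw of 171° fits the flats and leaves 237° of clockwise travel.

Request:
jog_arm --commands '[[[0, 0, 0], -10.5, 60], [[0, 0, 0], -10.5, 60], [[0, 0, 0], -10.5, 60], [[0, 0, 0], -10.5, 60], [[0, 0, 0], -10.5, 60], [[0, 0, 0], -10.5, 60], [[0, 0, 0], -10.5, 60], [[0, 0, 0], -10.5, 60]]'

```text
clock: 10.45
ee_pos: [420.6, -126.0, 206.4]
eef_rot: [-3.141, -0.0, 2.129]
ft_force: [0.0, -0.6, -0.4]
width: 60.5
gripper_force: 0.0
```

Request:
jog_arm --commands '[[[0, 0, 0], -10, 60], [[0, 0, 0], -10, 60], [[0, 0, 0], -10, 60], [[0, 0, 0], -10, 60], [[0, 0, 0], -9, 60], [[-50, 15, 0], 0, 60], [[-50, 15, 0], 0, 60], [[-50, 15, 0], 0, 60]]'

```text
clock: 11.45
ee_pos: [577.4, -105.4, 206.6]
eef_rot: [-3.141, 0.0, 2.978]
ft_force: [-0.3, -0.7, 0.6]
width: 59.9
gripper_force: 0.0
```

Request:
jog_arm --commands '[[[-50, 15, 0], 0, 60], [[-32, 9.5, 0], 0, 60], [[0, 0, 0], 0, 60], [[0, 0, 0], 0, 60], [[0, 0, 0], 0, 60], [[0, 0, 0], 0, 60], [[0, 0, 0], 0, 60], [[0, 0, 0], 0, 60]]'

```text
clock: 12.45
ee_pos: [660.8, -94.8, 206.8]
eef_rot: [-3.141, 0.0, 2.981]
ft_force: [-0.2, -0.6, 0.7]
width: 60.1
gripper_force: 0.0
```

Request:
jog_arm --commands '[[[0, 1, 20], 0, 60], [[0, 0, 20], 0, 60], [[0, 0, 16], 0, 60], [[0, 0, 12], 0, 60], [[0, 0, 12], 0, 60], [[0, 0, 12], 0, 60], [[0, 0, 10], 0, 60], [[0, 0, 9], 0, 60]]'

```text
clock: 13.45
ee_pos: [661.1, -93.7, 94.9]
eef_rot: [-3.141, 0.0, 2.981]
ft_force: [-0.0, 0.5, 0.6]
width: 60.0
gripper_force: 0.0
```

Request:
jog_arm --commands '[[[0, 0, 0], 0, 36], [[0, 0, 0], 0, 36], [[0, 0, 0], 0, 36], [[0, 0, 0], 0, 36], [[0, 0, 0], 0, 36], [[0, 0, 0], 0, 36], [[0, 0, 0], 0, 36], [[0, 0, 0], 0, 36]]' --force 25

```text
clock: 14.45
ee_pos: [661.4, -93.8, 96.0]
eef_rot: [-3.141, 0.001, 2.981]
ft_force: [0.6, 0.3, 2.4]
width: 40.9
gripper_force: 25.0
```

Request:
jog_arm --commands '[[[0, 0, 0.1], 10, 36], [[0, 0, 0.1], 10, 36], [[0, 0, 0.1], 10, 36], [[0, 0, 0.1], 10, 36], [[0, 0, 0.1], 10, 36], [[0, 0, 0.1], 10, 36], [[0, 0, 0.2], 10, 36], [[0, 0, 0.2], 10, 36]]'

```text
clock: 15.45
ee_pos: [659.8, -95.3, 94.9]
eef_rot: [-3.139, 0.003, 1.578]
ft_force: [-3.7, -2.8, 3.9]
width: 41.0
gripper_force: 25.0
```

```bash
python3 -c "
from h import *
s=arm.read_state();print(s['ft_torque'],s['eef_rot'],s['joint_positions'][5],s['width'])"
```

```text
[-0.51192739  0.55788307  0.1419852 ] [-3.13899941e+00  2.56036485e-03  1.57812577e+00] -0.23398646469434992 40.99458390089216
```

Request:
jog_arm --commands '[[[0, 0, 0.1], 5, 36], [[0, 0, 0.1], 5, 36], [[0, 0, 0], 5, 36], [[0, 0, 0.1], 5, 36], [[0, 0, 0], 5, 36], [[0, 0, 0.1], 5, 36], [[0, 0, 0.1], 5, 36], [[0, 0, 0], 5, 36]]'

```text
clock: 16.45
ee_pos: [658.6, -94.9, 94.3]
eef_rot: [-3.139, 0.005, 0.883]
ft_force: [-5.0, -1.9, 4.9]
width: 40.7
gripper_force: 25.0
```

```bash
python3 -c "
from h import *
s=arm.read_state();print(s['ft_torque'],s['eef_rot'],s['joint_positions'][5],s['width'])"
```

```text
[-0.4201723   1.03249148  0.17752265] [-3.13878861  0.00464169  0.88291387] 0.4612698205121283 40.737862518074245
```

Request:
jog_arm --commands '[[[-1, -0.5, 0], 5, 36], [[0, 0, 0.1], 5, 36], [[0, 0, 0], 5, 36], [[0, 0, 0.1], 5, 36], [[0, 0, 0], 5, 36], [[0, 0, 0.1], 5, 36], [[0, 0, 0.1], 5, 36], [[0, 0, 0], 5, 36]]'

```text
clock: 17.45
ee_pos: [658.0, -93.8, 93.8]
eef_rot: [-3.14, 0.004, 0.186]
ft_force: [-4.9, 0.4, 3.9]
width: 40.8
gripper_force: 25.0
```

```bash
python3 -c "
from h import *
s=arm.read_state();print(s['ft_torque'],s['eef_rot'],s['joint_positions'][5],s['width'])"
```

```text
[0.12163306 0.82376591 0.10221928] [-3.14029947  0.00416169  0.18569683] 1.1584699339356432 40.79383025449216
```

Request:
jog_arm --commands '[[[-1, 0, 0], 4, 36], [[0, 0, 0.1], 4, 36], [[0, 0, 0], 4, 36], [[0, 0, 0.1], 3, 36], [[0, 0, 0], 3, 36], [[0, 0, 0.1], 3, 36], [[0, 0, 0.1], 3, 36], [[0, 0, 0], 3, 36]]'

```text
clock: 18.45
ee_pos: [656.3, -92.6, 94.0]
eef_rot: [-3.141, 0.006, -0.281]
ft_force: [6.6, -0.7, 1.9]
width: 46.1
gripper_force: 25.0
```

```bash
python3 -c "
from h import *
s=arm.read_state();print(s['ft_torque'],s['eef_rot'],s['joint_positions'][5],s['width'])"
```

```text
[-0.10156653 -1.21818786  0.33238105] [-3.14110389  0.00633177 -0.28065633] 1.6253325841512267 46.134612940286196
```

The width grew to 46 mm, so the jaws started riding over the flats: the nut has reached its hard end after about 2.97 rad. I'll re-grip with a slight clockwise bias to confirm.

Request:
jog_arm --commands '[[[0, 0, 0], 0, 58], [[0, 0, 0], 0, 58], [[0, 0, 0], 0, 58], [[0, 0, 0], 0, 58], [[2, -1, 0], -7, 58], [[0, 0, 0], -6, 58], [[0, 0, 0], 0, 58], [[0, 0, 0], 0, 58]]'

```text
clock: 19.45
ee_pos: [661.3, -94.0, 93.1]
eef_rot: [3.141, 0.0, -0.057]
ft_force: [0.0, -0.2, -0.8]
width: 57.9
gripper_force: 0.0
```

Request:
jog_arm --commands '[[[0, 0, 0], 0, 36], [[0, 0, 0], 0, 36], [[0, 0, 0], 0, 36], [[0, 0, 0], 0, 36], [[0, 0, 0], 0, 36], [[0, 0, 0], 2, 36], [[0, 0, 0], 2, 36], [[0, 0, 0], 2, 36]]' --force 20

```text
clock: 20.45
ee_pos: [662.5, -93.8, 93.3]
eef_rot: [-3.141, -0.003, -0.162]
ft_force: [2.8, 0.9, -1.4]
width: 44.1
gripper_force: 22.4
```

```bash
python3 -c "
from h import *
s=arm.read_state();print(s['ft_torque'],s['eef_rot'],s['joint_positions'][5],s['width'])"
```

```text
[ 0.28873506 -0.92564981  0.94027134] [-3.14138948e+00 -2.76148036e-03 -1.61672153e-01] 1.506871167136112 44.148468440488394
```

Torque is 0.94 N m against the hard end, so the nut is home. Releasing and rising, then looking at the stop and the moulds.

Request:
jog_arm --commands '[[[0, 0, 0], -4, 62], [[0, 0, 0], 0, 70], [[0, 0, 0], 0, 70], [[0, 0, -30], 0, 70], [[0, 0, -40], 0, 70], [[-30, 0, -40], -10, 70], [[-50, 0, -40], -10, 70], [[-50, 0, 0], -10, 70]]'

```text
clock: 21.45
ee_pos: [535.0, -108.7, 247.1]
eef_rot: [3.135, -0.006, 0.438]
ft_force: [0.4, -0.9, 0.6]
width: 70.3
gripper_force: 0.0
```

Request:
jog_arm --commands '[[[-50, 0, 0], -10, 80], [[-50, 0, 0], -10, 80], [[-30, 0, 0], -10, 80], [[0, 0, 0], -10, 80], [[0, 0, 0], -10, 80], [[0, 0, 0], -10, 80], [[0, 0, 0], -10, 80], [[0, 0, 0], 0, 80]]'

```text
clock: 22.45
ee_pos: [426.5, -178.9, 242.4]
eef_rot: [3.142, 0.0, 1.651]
ft_force: [-0.9, -0.4, -1.3]
width: 79.9
gripper_force: 0.0
```

```bash
cat > look.py <<'E'
from h import *
import sys
def moulds(s):
    im=s['pixels'].astype(int);h=cv2.cvtColor(s['pixels'],cv2.COLOR_RGB2HSV)
    u,v,w,g=[], [],0,0
    m=((h[...,1]<45)&(h[...,2]>130)).astype(np.uint8); m=cv2.morphologyEx(m,cv2.MORPH_CLOSE,np.ones((7,7)))
    n,l,st,c=cv2.connectedComponentsWithStats(m)
    return [(tuple(c[i].round(1)),st[i,2:].tolist()) for i in range(1,n) if 200<st[i,4]<900]
if __name__=='__main__':
    f=sys.argv[1];T=snap('top','t'+f);S=snap('side','s'+f);st=arm.read_state();print(st['ee_pos'],st['eef_rot'])
    for c,b in moulds(T):print(c,b,atz(T,[c],67).round(1)[0,:2])
E
python3 look.py 5
python3 - <<'E'
from h import *
S=dict(np.load('pics/s5.npz'));T=dict(np.load('pics/t5.npz'))
o=np.zeros((600,800,3),np.uint8)
a=cv2.resize(S['pixels'][180:240,250:320,::-1],None,fx=5.5,fy=5.5,interpolation=cv2.INTER_CUBIC)
b=cv2.resize(T['pixels'][178:228,335:380,::-1],None,fx=8.8,fy=8.8,interpolation=cv2.INTER_CUBIC)
c=T['pixels'][160:320,180:500,::-1]
for im,x,y in((a,0,0),(cv2.convertScaleAbs(b,alpha=1.5),400,0),(cv2.convertScaleAbs(c,alpha=1.3),0,440)):o[y:y+im.shape[0],x:x+im.shape[1]]=im
cv2.imwrite('pics/c5.png',o)
E
```

```text
[ 426.59146933 -178.81083632  242.31283101] [3.14158269e+00 3.10620950e-04 1.65104675e+00]
(np.float64(276.4), np.float64(180.6)) [23, 25, 431] [738.3 110.4]
(np.float64(463.5), np.float64(282.7)) [18, 19, 273] [ 458.4 -373.1]
```

View pics/c5.png

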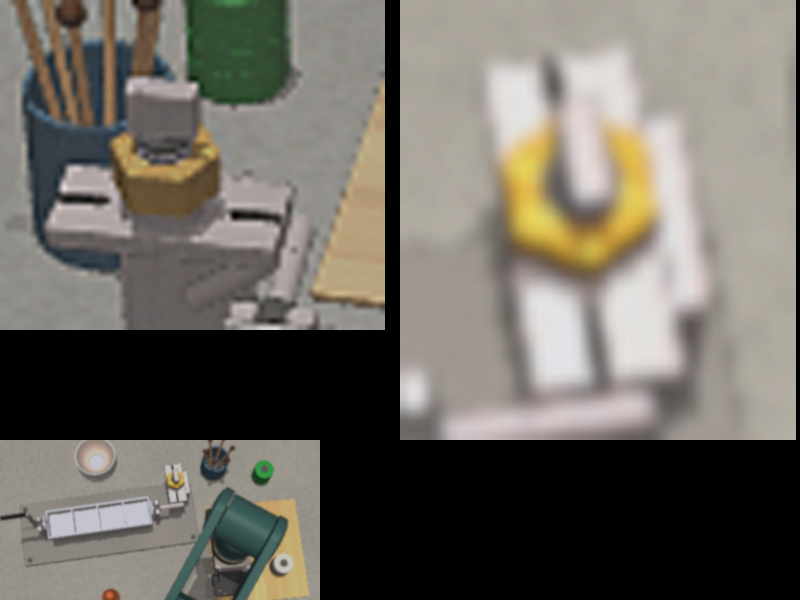

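The nut has dropped, the screw still lines up with the marks (head (575,105)-(597,200), marks (550,80) and (597,345)). Mould 3 is unmoved at (458,-373), so I'll fetch it first.

Request:
jog_arm --commands '[[[-49, 4, 0], 0, 80], [[-49, 4, 0], 0, 80], [[-49, 4, 0], 0, 80], [[-49, 4, 0], 0, 80], [[0, 0, 30], -3.1, 80], [[0, 0, 40], 0, 80], [[0, 0, 40], 0, 80], [[0, 0, 30], 0, 80]]'

```text
clock: 23.55
ee_pos: [458.4, -372.2, 99.9]
eef_rot: [-3.14, -0.002, 1.706]
ft_force: [0.7, 0.2, -0.4]
width: 80.4
gripper_force: 0.0
```

```bash
cat > sm.py <<'E'
from h import *
# find moulds in side view: bright low-saturation blobs in a window around board
def sm(s,show=True):
    h=cv2.cvtColor(s['pixels'],cv2.COLOR_RGB2HSV)
    m=((h[...,1]<40)&(h[...,2]>185)).astype(np.uint8);n,l,st,c=cv2.connectedComponentsWithStats(m)
    return [(c[i].round(1).tolist(),st[i].tolist()) for i in range(1,n) if st[i,4]>40]
if __name__=='__main__':
    S=dict(np.load('pics/side0.npz'))
    for P in ((553.9,-264),(440.4,-269.4),(458.1,-373.2)):print('expect',proj(S,[[*P,69]]).round(1))
    print(*sm(S),sep='\n');print('now')
    S=snap('side','s6');print(*sm(S),sep='\n')
E
python3 sm.py
```

```text
expect [[341.3 198.3]]
expect [[384.7 204.8]]
expect [[385.8 181.1]]
([386.0, 181.8], [378, 177, 17, 11, 105])
([341.8, 199.0], [333, 193, 19, 12, 133])
([385.0, 205.6], [376, 200, 20, 12, 141])
([275.3, 279.0], [265, 247, 24, 61, 116])
([290.5, 309.2], [270, 270, 39, 73, 281])
([203.9, 281.8], [184, 272, 49, 33, 95])
([211.3, 295.9], [198, 285, 33, 22, 436])
([280.0, 329.0], [271, 322, 19, 20, 114])
now
([341.8, 199.0], [333, 193, 19, 12, 136])
([385.0, 205.6], [376, 200, 19, 12, 143])
([265.4, 219.1], [259, 217, 15, 6, 44])
([287.6, 298.7], [265, 247, 49, 96, 1359])
([204.4, 281.7], [184, 272, 49, 34, 103])
([211.1, 295.3], [196, 284, 37, 24, 530])
```

Request:
jog_arm --commands '[[[0, 0, 25], 0, 80], [[0, 0, 25], 0, 80], [[0, 0, 20], 0, 80], [[0, 0, 15], 0, 80], [[0, 0, 11], 0, 80], [[0, 0, 0], 0, 45], [[0, 0, 0], 0, 45], [[0, 0, 0], 0, 45]]' --force 20

```text
clock: 24.6
ee_pos: [459.4, -373.3, 7.2]
eef_rot: [3.141, 0.002, 1.709]
ft_force: [-1.4, -0.1, 1.0]
width: 53.4
gripper_force: 0.7
```

Request:
jog_arm --commands '[[[0, 0, 0], 0, 45], [[0, 0, 0], 0, 45], [[0, 0, 0], 0, 45], [[0, 0, -10], 0, 45], [[0, 0, -15], 0, 45], [[0, 0, -25], 0, 45], [[0, 0, -25], 0, 45], [[0, 0, 0], 0, 45]]'

```text
clock: 25.6
ee_pos: [460.7, -374.1, 84.5]
eef_rot: [3.138, 0.005, 1.709]
ft_force: [0.3, -0.0, -1.8]
width: 51.7
gripper_force: 20.0
```

Run:
```python
from h import *
S=snap('side','s7');a=cv2.resize(S['pixels'][120:260,310:430,::-1],None,fx=4.2,fy=4.2,interpolation=cv2.INTER_CUBIC)
cv2.imwrite('pics/c7.png',a);print(arm.read_state()['ee_pos'])
```

```text
[ 459.80118578 -373.18985153   82.46681981]
```

View pics/c7.png

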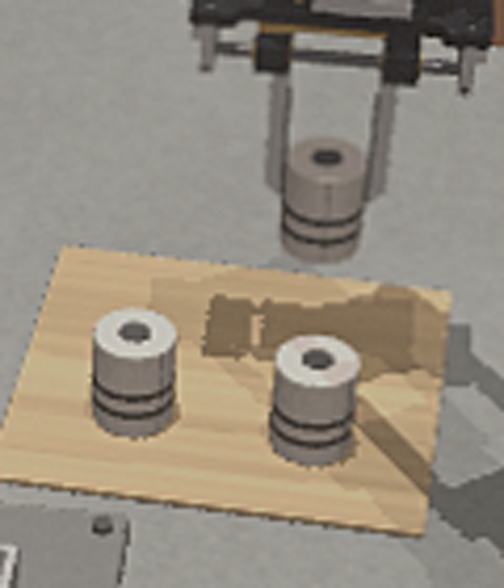

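Mould 3 is held upright, fingertips about 36 mm above its bottom, and the other two are unmoved. Carrying it to the pocket at y=+33.

Request:
jog_arm --commands '[[[0, 0, -35], 0, 45], [[30, 11, -35], 0, 45], [[49, 18.2, 0], 0, 45], [[49, 18.2, 0], 0, 45], [[49, 18.2, 0], 0, 45], [[49, 18.2, 0], 0, 45], [[49, 18.2, 0], 0, 45], [[49, 18.2, 0], 0, 45]]' --force 30

```text
clock: 26.65
ee_pos: [532.9, -33.3, 149.4]
eef_rot: [-3.139, -0.001, 1.709]
ft_force: [0.5, -0.7, -1.1]
width: 51.5
gripper_force: 30.0
```

Request:
jog_arm --commands '[[[49, 18.2, 0], 0, 45], [[49, 18.2, 0], 0, 45], [[49, 18, 0], 0, 45], [[18, 7, 0], 0, 45], [[0, 0, 0], 0, 45], [[0, 0, 0], 0, 45], [[0, 0, 0], 0, 45], [[0, 0, 0], 0, 45]]'

```text
clock: 27.65
ee_pos: [571.8, 135.4, 151.4]
eef_rot: [3.141, 0.0, 1.707]
ft_force: [0.8, -0.0, -1.8]
width: 51.5
gripper_force: 30.0
```

```bash
cat > d.py <<'E'
from h import *
import sys
st=arm.read_state();p=st['ee_pos'];y=st['eef_rot'][2];x,Y,z=map(float,sys.argv[1:4])
d=np.array([x,Y,z])-p;c,s=np.cos(y),np.sin(y)
print('pose',p.round(1),round(y,3),'tool shift',np.round([c*d[0]+s*d[1],s*d[0]-c*d[1],-d[2]],1),'w',st['width'],st['gripper_force'])
E
python3 d.py 573.1 134.7 65;python3 -c "
from sm import *
S=snap('side','s8');print(*sm(S),sep='\n');print(proj(S,[[573.1,134.7,215]]))"
```

```text
pose [571.8 135.4 151.4] 1.707 tool shift [-0.9  1.2 86.4] w 51.4888134355065 29.99963790178299
([341.8, 199.0], [333, 193, 19, 12, 137])
([385.2, 205.6], [376, 200, 20, 12, 151])
([306.7, 263.5], [301, 250, 13, 29, 130])
([210.1, 292.5], [184, 272, 49, 36, 757])
([282.9, 332.7], [271, 322, 25, 21, 222])
[[280.49318974 257.10592906]]
```

Request:
jog_arm --commands '[[[-1, 1, 20], 0, 45], [[0, 0, 20], 0, 45], [[0, 0, 15], 0, 45], [[0, 0, 12], 0, 45], [[0, 0, 8], 0, 45], [[0, 0, 5], 0, 45], [[0, 0, 3], 0, 45], [[0, 0, 0], 0, 45]]'

```text
clock: 28.7
ee_pos: [573.0, 135.8, 68.3]
eef_rot: [3.141, 0.0, 1.709]
ft_force: [0.3, -0.2, -1.4]
width: 52.0
gripper_force: 30.0
```

```bash
python3 d.py 573.1 134.7 65;python3 - <<'E'
from h import *
S=snap('side','s9');a=cv2.resize(S['pixels'][200:360,230:340,::-1],None,fx=3.7,fy=3.7,interpolation=cv2.INTER_CUBIC)
cv2.imwrite('pics/c9.png',a);print(arm.read_state()['ft_force'])
E
```

```text
pose [573.  135.8  68.3] 1.709 tool shift [-1.1 -0.   3.3] w 52.00631197258518 29.99982476234436
[ 0.6264581  -0.91388078 -1.07559785]
```

View pics/c9.png

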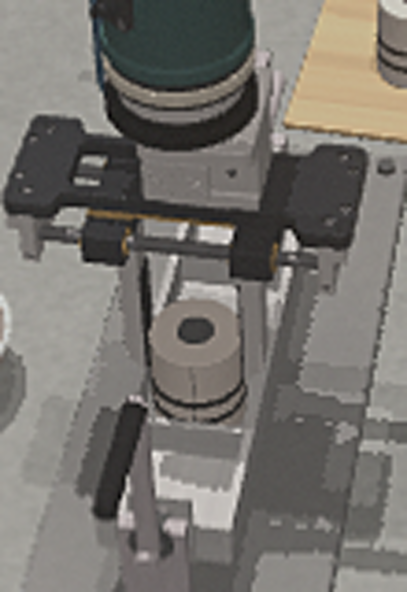

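Mould 3 sits inside its pocket walls (top at about (195,328) in the crop), still hanging just off the floor. That was the last picture I may view, so the rest goes by numbers. Lowering and releasing.

Request:
jog_arm --commands '[[[-1, 0, 2], 0, 45], [[0, 0, 1.5], 0, 45], [[0, 0, 0], 0, 45], [[0, 0, 0], 0, 45], [[0, 0, 0], 0, 56], [[0, 0, 0], 0, 66], [[0, 0, 0], 0, 70], [[0, 0, 0], 0, 70]]'

```text
clock: 29.75
ee_pos: [572.9, 134.7, 64.4]
eef_rot: [-3.141, 0.0, 1.709]
ft_force: [-0.4, 1.1, -0.4]
width: 70.3
gripper_force: 0.0
```

Request:
jog_arm --commands '[[[0, 0, -15], 0, 70], [[0, 0, -25], 0, 70], [[0, 0, -30], 0, 70], [[0, 0, -30], 0, 70], [[-40, -10, -20], 0, 80], [[-50, -12, 0], 0, 80], [[-50, -12, 0], 0, 80], [[-50, -12, 0], 0, 80]]'

```text
clock: 30.75
ee_pos: [553.6, -61.3, 186.3]
eef_rot: [3.139, 0.001, 1.709]
ft_force: [0.4, 0.1, -0.2]
width: 80.3
gripper_force: 0.0
```

```bash
python3 -c "
from look import *
T=snap('top','t10');S=snap('side','s10')
for c,b in moulds(T):print(c,b,atz(T,[c],67).round(1)[0,:2])
import sm
print(*sm.sm(S),sep='\n');print('exp pocket top side',proj(S,[[573.1,134.7,129]]),'top',proj(T,[[573.1,134.7,129]]))
h=cv2.cvtColor(S['pixels'],cv2.COLOR_RGB2HSV);print(h[240:330:6,255:305:4,2])
"
python3 d.py 440.4 -269.4 100
```

```text
(np.float64(276.3), np.float64(180.6)) [23, 25, 426] [738.3 110.7]
(np.float64(322.5), np.float64(232.3)) [14, 29, 281] [595.  -11.5]
(np.float64(420.2), np.float64(246.5)) [19, 18, 272] [ 554.9 -264.8]
(np.float64(424.0), np.float64(290.0)) [19, 19, 285] [ 440.8 -269.6]
([341.7, 199.6], [333, 194, 19, 11, 116])
([385.1, 205.5], [376, 200, 20, 12, 144])
([281.7, 285.4], [270, 247, 28, 52, 349])
([298.6, 307.0], [287, 270, 22, 73, 148])
([220.2, 276.1], [202, 272, 31, 15, 44])
([188.4, 288.7], [184, 275, 14, 30, 41])
([211.2, 296.2], [198, 286, 32, 21, 411])
([278.8, 328.8], [271, 322, 19, 20, 83])
exp pocket top side [[282.43802161 288.23974007]] top [[263.77575208 235.12510891]]
[[147 148 150 149 151 108 107 103 105 111 107 135 113]
 [141 146 134 137  74  85  83 105  72  99 106 105 109]
 [149 131 135  93  96  82  77 107 108 106 106 107 105]
 [147 146 147 151 134 120 175  82 184 182 186 182 187]
 [153 152 151 131 133 132 167 132 178 181 178 180 180]
 [147 151 152 135 135 147 107 107 105 107 108 154 177]
 [153 150 137 134 134 192 136 166 102  97 103 107 104]
 [145 153 133 135 130 138 191 191 190 172 180 181 178]
 [151 135 134 134 194 191  86  90 125 190 158 174 187]
 [152 133 134 128 156 190 191 194 190 194  92 102 165]
 [130 133 132 194 110 117 120 117 117 113  95 124  76]
 [130 132 129 114  74 122 120 124 119  68  80 190  81]
 [129 129  41  48 191  51 112 121 121  38 100 169  80]
 [130 139  48  55 109 107 105 107 104 105 133  81  94]
 [132  52  45 106 166 182 185 188 194 176 193  81  94]]
pose [553.3 -64.4 186. ] 1.702 tool shift [-188.4 -138.8   86. ] w 79.99331262581468 0.0
```

Mould 3 is upright in place: rim and hole at the predicted (282,288). Next is mould 2.

Request:
jog_arm --commands '[[[-47, -34.7, 0], 0, 80], [[-47, -34.7, 0], 0, 80], [[-47, -34.7, 0], 0, 80], [[-47, -34.7, 0], 0, 80], [[0, 0, 26], 0, 80], [[0, 0, 30], 0, 80], [[0, 0, 30], 0, 80], [[0, 0, 0], 0, 80]]'

```text
clock: 31.85
ee_pos: [440.9, -263.4, 96.9]
eef_rot: [-3.138, -0.004, 1.709]
ft_force: [1.0, 0.6, 0.7]
width: 80.2
gripper_force: 0.0
```

```bash
python3 d.py 440.6 -269.5 4; python3 -c "
import sm;print(*[x for x in sm.sm(sm.snap('side','s11')) if x[0][0]>320],sep='\n')"
```

```text
pose [ 440.9 -263.4   96.9] 1.709 tool shift [-6.  -1.1 92.9] w 80.2297914315491 0.0
([341.6, 199.0], [333, 193, 19, 12, 129])
```

Request:
jog_arm --commands '[[[-6, -1, 25], 0, 80], [[0, 0, 25], 0, 80], [[0, 0, 20], 0, 80], [[0, 0, 13], 0, 80], [[0, 0, 10], 0, 80], [[0, 0, 0], 0, 45], [[0, 0, 0], 0, 45], [[0, 0, 0], 0, 45]]' --force 30

```text
clock: 32.9
ee_pos: [441.9, -271.6, 6.6]
eef_rot: [3.141, 0.001, 1.709]
ft_force: [-2.3, 1.2, 2.1]
width: 53.6
gripper_force: 1.0
```

Request:
jog_arm --commands '[[[0, 0, 0], 0, 45], [[0, 0, 0], 0, 45], [[0, 0, 0], 0, 45], [[0, 0, 0], 0, 45], [[0, 0, -10], 0, 45], [[0, 0, -25], 0, 45], [[0, 0, -35], 0, 45], [[0, 0, -40], 0, 45]]'

```text
clock: 33.9
ee_pos: [441.5, -270.3, 115.7]
eef_rot: [-3.141, -0.002, 1.709]
ft_force: [-0.2, -0.4, -2.0]
width: 51.5
gripper_force: 30.0
```

```bash
python3 d.py 581.9 69.3 150; python3 -c "
import sm;print(*[x for x in sm.sm(sm.snap('side','s12')) if x[0][0]>320],sep='\n')"
```

```text
pose [ 441.5 -270.3  115.7] 1.709 tool shift [317.  185.8 -34.3] w 51.52167319862373 29.999585151672363
([341.3, 199.1], [333, 193, 19, 12, 124])
```

Request:
jog_arm --commands '[[[0, 0, -34], 0, 45], [[46, 27, 0], 0, 45], [[46, 27, 0], 0, 45], [[46, 27, 0], 0, 45], [[46, 27, 0], 0, 45], [[46, 27, 0], 0, 45], [[46, 27, 0], 0, 45], [[40, 23.8, 0], 0, 45]]'

```text
clock: 34.95
ee_pos: [582.7, 69.9, 148.7]
eef_rot: [-3.141, -0.001, 1.71]
ft_force: [0.1, -1.5, -1.4]
width: 51.5
gripper_force: 30.0
```

Request:
jog_arm --commands '[[[0, 0, 0], 0, 45], [[0, 0, 0], 0, 45], [[0, 0, 0], 0, 45], [[0, 0, 0], 0, 45], [[0, 0, 0], 0, 45], [[0, 0, 20], 0, 45], [[0, 0, 10], 0, 45], [[0, 0, 0], 0, 45]]'

```text
clock: 35.95
ee_pos: [581.5, 67.3, 118.5]
eef_rot: [-3.139, -0.0, 1.708]
ft_force: [0.2, -0.1, -2.0]
width: 51.4
gripper_force: 30.0
```

```bash
python3 d.py 581.9 69.3 65; python3 -c "
import sm;print(*[x for x in sm.sm(sm.snap('side','s13')) if x[0][0]>320],sep='\n')
s=sm.snap('side','s13');import numpy as np,cv2
from h import *
st=arm.read_state()['ee_pos'];z=st[2]+1
print('expect hole',proj(s,[[st[0],st[1],z+64]]).round(1));q=proj(s,[[st[0],st[1],z+64]])[0].astype(int)
g=cv2.cvtColor(s['pixels'],cv2.COLOR_RGB2GRAY);print(g[q[1]-12:q[1]+30:2,q[0]-18:q[0]+19:2])"
```

```text
pose [581.5  67.3 118.5] 1.708 tool shift [ 2.   0.7 53.5] w 51.43154225626867 29.99965488910675
([342.4, 199.0], [334, 193, 18, 12, 126])
expect hole [[287.8 245.1]]
[[107 112  86  40 109 106 105  99 116 110 103  94 103  95 170 175 111 112
  113]
 [109 112 112  33 110 106 105 103 101  93 105 109 189 194  82  90 115 110
  112]
 [107 111 120  36 112 105 104 104 104 106 102 101 174 182  84  92 119 113
  111]
 [106 112 116  34 112 106 105 103 100  99  98 140 158 180 208 209 115 112
  112]
 [110 113 117  34 115 105 113 129 129 130 129 127 128 119 104 109 118 112
  113]
 [124 110 117  34  75 133 129 127 130 134 133 130 129 129 130 108 119 112
  112]
 [102 113 117  28 138 128 127 132  97  58  61  65 135 130 129 131 113 112
  113]
 [ 91 113 114  33 134 129 128 112  58  62  62  59 101 129 128 129 115 111
  113]
 [ 92 114 115  46 132 128 128 130  56  60  61  52 134 129 129 129 117 111
  112]
 [ 96 112 115  30 133 128 128 130 132 111 115 132 128 128 128 130  94 112
  111]
 [ 92 111 114  44 107 132 131 130 128 130 129 129 129 128 130 103  93 111
  111]
 [135 122 113  60 106 109 126 132 128 128 127 129 135 116  86 105  94 113
  112]
 [141 136 130  57 108 108 113 115 118 115 117 116 117 116  86 104  95 110
  106]
 [137 136 137 142 104 111 114 117 116 119 116 118 117 117  86 105  71 109
  192]
 [136 136 137 140 107 111 114 116 116 118 118 117 115 115  86 108  83 175
  169]
 [136 136 138 142  40 116 114 116 117 119 118 116 116 115  93  46  93 175
  166]
 [138 137 136 139  81  31 103 123 121 119 119 120 121 122  33 113  53 125
  172]
 [138 138 137 139  33 117  91  32  41  58  56  53  30  74 103 107  82 139
  135]
 [126 123 125 126 103  58 121 120 125 127 125 123 120 119 102  40 103 130
  135]
 [125 125 127 176 107 110  29  63 106 129 129 128  78  35  59 107 102 110
  109]
 [127 126 127 118  93 110 117 123  70  45  45  68 100 115 109 106 109 107
  107]]
```

Request:
jog_arm --commands '[[[2, 0.5, 16], 0, 45], [[0, 0, 14], 0, 45], [[0, 0, 10], 0, 45], [[0, 0, 6], 0, 45], [[0, 0, 3], 0, 45], [[0, 0, 1.5], 0, 45], [[0, 0, 0], 0, 45], [[0, 0, 0], 0, 45]]'

```text
clock: 37.05
ee_pos: [582.8, 69.5, 69.7]
eef_rot: [3.141, 0.0, 1.709]
ft_force: [-0.0, 0.9, -1.1]
width: 51.6
gripper_force: 30.0
```

Request:
jog_arm --commands '[[[0, 0, 2], 0, 45], [[0, 0, 2], 0, 45], [[0, 0, 0], 0, 45], [[0, 0, 0], 0, 45], [[0, 0, 0], 0, 56], [[0, 0, 0], 0, 66], [[0, 0, 0], 0, 70], [[0, 0, 0], 0, 70]]'

```text
clock: 38.05
ee_pos: [582.5, 69.4, 64.9]
eef_rot: [-3.141, 0.0, 1.709]
ft_force: [0.5, -0.2, -1.1]
width: 69.8
gripper_force: 0.0
```

Request:
jog_arm --commands '[[[0, 0, -15], 0, 70], [[0, 0, -25], 0, 70], [[0, 0, -30], 0, 70], [[0, 0, -30], 0, 70], [[-40, -15, -20], 0, 80], [[-50, -18, 0], 0, 80], [[-50, -18, 0], 0, 80], [[0, 0, 0], 0, 80]]'

```text
clock: 39.05
ee_pos: [551.0, -79.5, 186.7]
eef_rot: [3.14, 0.002, 1.703]
ft_force: [-0.3, 0.6, -0.4]
width: 80.0
gripper_force: 0.0
```

```bash
python3 -c "
from look import *
T=snap('top','t14');S=snap('side','s14')
for c,b in moulds(T):print(c,b,atz(T,[c],67).round(1)[0,:2])
import sm
print(*sm.sm(S),sep='\n')
g=cv2.cvtColor(S['pixels'],cv2.COLOR_RGB2GRAY)
for P in ((573.1,134.7,129),(581.9,69.3,129)):
    q=proj(S,[P])[0];print(q.round(1));q=q.round().astype(int);print(g[q[1]-10:q[1]+10:2,q[0]-14:q[0]+16:2])
"
python3 d.py 554.3 -264.4 100
```

```text
(np.float64(276.4), np.float64(180.5)) [23, 25, 430] [738.6 110.4]
(np.float64(420.2), np.float64(246.5)) [19, 18, 272] [ 554.9 -264.8]
([341.6, 199.4], [333, 194, 19, 11, 120])
([287.6, 265.8], [277, 247, 24, 29, 275])
([299.0, 305.2], [287, 270, 22, 72, 148])
([220.2, 276.1], [202, 272, 31, 15, 44])
([281.7, 289.0], [270, 273, 25, 26, 297])
([211.3, 296.1], [198, 286, 32, 21, 402])
([278.4, 328.3], [271, 322, 19, 19, 76])
[282.4 288.2]
[[131 131 130 187  70 106 109 110 112 112 114 112 113 111 109]
 [132 133 142 192  73  97  95 119 122 100 106 111 112 110 109]
 [132 128 172  89 203 194 191 189 189 192 194 171 107 110 112]
 [132 129 183 189 187 187 189 191 192 188 187 189 197 109  68]
 [131 144 188 185 186 198 135  79  81 180 191 187 189 154 113]
 [131 178 188 186 190  73  92  90  90  82 200 187 187 196 109]
 [129 181 188 188 190  71  91  90  90  81 196 187 189 195  54]
 [123 174 187 187 188 197  78  71  51 202 188 187 190 181 180]
 [160 134 196 187 188 187 190 191 190 187 187 189 196  86 103]
 [192 104  92 200 190 188 187 187 187 188 191 176  92 100 102]]
[288.8 265.6]
[[117 118 118 188  73 134 189 161 141  99  89  93  96 100 103]
 [115 114 170 160  78 183 180 172 176 180 181 175 180 181 184]
 [114 111 187  61 173 191 188 187 188 188 182 171 174 175 177]
 [129 123 183 190 189 187 191 193 189 188 187 188 173 174 177]
 [128 145 190 187 189 143  90  90 110 194 186 187 188 175 177]
 [123 196 187 187 193  78  91  89  86 120 188 188 189 177 176]
 [128 194 186 187 191  78  86  89  83 115 188 186 187 155 176]
 [141 170 187 187 188 194 120  93 201 191 186 188 139 147 173]
 [174  86 199 188 188 188 190 190 187 187 189 196  92  92 102]
 [187  87 101 158 196 190 190 189 191 196 173  79  98  92 103]]
pose [551.5 -76.3 186.2] 1.708 tool shift [-186.7  -22.9   86.2] w 79.78129811588362 0.0
```

Both moulds show at their predicted spots. Now the last one, at (554.5,-264.5).

Request:
jog_arm --commands '[[[-47, -6, 0], 0, 80], [[-47, -6, 0], 0, 80], [[-47, -6, 0], 0, 80], [[-47, -5, 0], 0, 80], [[0, 0, 26], 0, 80], [[0, 0, 30], 0, 80], [[0, 0, 30], 0, 80], [[0, 0, 0], 0, 80]]'

```text
clock: 40.15
ee_pos: [553.4, -262.9, 96.3]
eef_rot: [-3.137, -0.004, 1.711]
ft_force: [-0.8, -0.5, -0.5]
width: 80.0
gripper_force: 0.0
```

```bash
python3 d.py 554.5 -264.6 4; python3 -c "
import sm;print(*[x for x in sm.sm(sm.snap('side','s15')) if x[0][0]>320],sep='\n')"
```

```text
pose [ 553.4 -262.9   96.3] 1.711 tool shift [-1.8  0.8 92.3] w 80.02559273660967 0.0
```

Request:
jog_arm --commands '[[[-2, 1, 25], 0, 80], [[0, 0, 25], 0, 80], [[0, 0, 20], 0, 80], [[0, 0, 12], 0, 80], [[0, 0, 9], 0, 80], [[0, 0, 0], 0, 45], [[0, 0, 0], 0, 45], [[0, 0, 0], 0, 45]]' --force 30

```text
clock: 41.2
ee_pos: [555.8, -267.8, 9.2]
eef_rot: [3.141, 0.001, 1.709]
ft_force: [-1.6, 0.1, 0.5]
width: 53.7
gripper_force: 0.7
```

Request:
jog_arm --commands '[[[0, 0, 0], 0, 45], [[0, 0, 0], 0, 45], [[0, 0, 0], 0, 45], [[0, 0, 0], 0, 45], [[0, 0, -10], 0, 45], [[0, 0, -25], 0, 45], [[0, 0, -35], 0, 45], [[0, 0, -40], 0, 45]]'

```text
clock: 42.2
ee_pos: [555.2, -266.7, 117.9]
eef_rot: [-3.14, -0.002, 1.709]
ft_force: [0.9, -0.3, -0.4]
width: 51.4
gripper_force: 30.0
```

```bash
python3 d.py 590.8 3.9 150; python3 -c "
import sm;print(*[x for x in sm.sm(sm.snap('side','s16')) if x[0][0]>320],sep='\n')"
```

```text
pose [ 555.2 -266.7  117.9] 1.709 tool shift [263.2  72.5 -32.1] w 51.43406571993466 29.999611973762512
```

Request:
jog_arm --commands '[[[0, 0, -34], 0, 45], [[44, 12, 0], 0, 45], [[44, 12, 0], 0, 45], [[44, 12, 0], 0, 45], [[44, 12, 0], 0, 45], [[44, 12, 0], 0, 45], [[41, 12.5, 0], 0, 45], [[0, 0, 0], 0, 45]]'

```text
clock: 43.25
ee_pos: [591.6, 4.4, 151.1]
eef_rot: [-3.141, -0.001, 1.714]
ft_force: [0.5, 0.0, -1.1]
width: 51.1
gripper_force: 30.0
```

Request:
jog_arm --commands '[[[0, 0, 0], 0, 45], [[0, 0, 0], 0, 45], [[0, 0, 0], 0, 45], [[0, 0, 0], 0, 45], [[0, 0, 0], 0, 45], [[0, 0, 20], 0, 45], [[0, 0, 10], 0, 45], [[0, 0, 0], 0, 45]]'

```text
clock: 44.25
ee_pos: [590.7, 1.1, 121.0]
eef_rot: [-3.139, -0.0, 1.709]
ft_force: [0.0, 0.3, -1.9]
width: 51.7
gripper_force: 30.0
```

```bash
python3 d.py 590.8 2 65; python3 -c "
from h import *
s=snap('side','s17')
st=arm.read_state()['ee_pos'];z=st[2]+1
q=proj(s,[[st[0],st[1],z+64]])[0];print('expect hole',q.round(1));q=q.astype(int)
g=cv2.cvtColor(s['pixels'],cv2.COLOR_RGB2GRAY);print(g[q[1]-10:q[1]+18:2,q[0]-16:q[0]+17:2])"
```

```text
pose [590.7   1.1 121. ] 1.709 tool shift [ 0.9  0.2 56. ] w 51.71154500671477 29.999724626541138
expect hole [294.  223.6]
[[110 114  33  73  80  80  83 177 172 181 170 152 153 154 158 112 110]
 [109 113  30  59  81  77 112 177 172 174 172 173 174 130 162 113 108]
 [107 113  30  59  79 104 104 187 188 188 183 179 172 137 158 114 111]
 [107 113  42  52  88 109 121 183  32  38  27  43 110 165 173 113 109]
 [109 110  39  59 110 108 150 124 127 128 128 132  83 180 170 113 107]
 [109 110  61  47 147 126 125 126 129 129 127 127 124 129 161 113 109]
 [111 112  67  60 127 125 128  93  58  62  82 130 125 126 127 113 110]
 [112 112  81 136 127 127 130  55  62  63  60 118 125 126 128 112 110]
 [112 110  82 136 124 126 127  48  57  55  53 129 125 127 129 115 110]
 [114 109 102 115 126 126 126 128 131 129 129 126 126 126 111 114 109]
 [108 110 105 101 118 127 126 124 128 125 126 124 127 110  99 116 111]
 [101 104 112 102 105 108 116 133 132 132 130 118  87 109 101 114 108]
 [102 103 106 103 107 111 112 113 113 115 115 115 103 109  98 114 107]
 [103 105 101  82 108 111 113 116 116 117 115 115  97 109 102  89 138]]
```

Request:
jog_arm --commands '[[[1, 0, 16], 0, 45], [[0, 0, 14], 0, 45], [[0, 0, 10], 0, 45], [[0, 0, 5], 0, 45], [[0, 0, 3], 0, 45], [[0, 0, 1.5], 0, 45], [[0, 0, 0], 0, 45], [[0, 0, 0], 0, 45]]'

```text
clock: 45.3
ee_pos: [591.7, 2.0, 73.1]
eef_rot: [3.141, 0.0, 1.709]
ft_force: [-0.1, -0.3, -1.3]
width: 51.6
gripper_force: 30.0
```

Request:
jog_arm --commands '[[[0, 0, 1], 0, 45], [[0, 0, 1], 0, 45], [[0, 0, 1], 0, 45], [[0, 0, 1], 0, 45], [[0, 0, 0], 0, 45], [[0, 0, 0], 0, 45], [[0, 0, 0], 0, 45], [[0, 0, 0], 0, 45]]'

```text
clock: 46.3
ee_pos: [591.4, 2.1, 69.1]
eef_rot: [3.141, 0.0, 1.709]
ft_force: [-2.0, 0.6, 3.0]
width: 51.5
gripper_force: 30.0
```

Fz rose by about 4 N, so it's on the floor; this one was gripped about 4 mm higher, which is consistent. Releasing.

Request:
jog_arm --commands '[[[0, 0, 0], 0, 52], [[0, 0, 0], 0, 58], [[0, 0, 0], 0, 66], [[0, 0, 0], 0, 70], [[0, 0, 0], 0, 70], [[0, 0, -20], 0, 70], [[0, 0, -30], 0, 70], [[0, 0, -40], 0, 70]]'

```text
clock: 47.3
ee_pos: [590.6, 2.1, 158.3]
eef_rot: [-3.139, -0.001, 1.709]
ft_force: [-0.1, -0.3, 0.1]
width: 70.0
gripper_force: 0.0
```

Request:
jog_arm --commands '[[[0, -30, -30], 0, 70], [[0, -50, 0], 0, 70], [[0, -50, 0], 0, 70], [[0, -50, 0], 0, 60], [[0, -30, 0], 0, 50], [[0, 0, 0], 0, 50], [[0, 0, 0], 0, 50], [[0, 0, 0], 0, 50]]'

```text
clock: 48.3
ee_pos: [384.2, -26.7, 188.5]
eef_rot: [-3.141, -0.0, 1.709]
ft_force: [-0.0, 0.4, 0.7]
width: 49.8
gripper_force: 0.0
```

```bash
cat > chk.py <<'E'
from look import *
import sm,sys
T=snap('top','t'+sys.argv[1]);S=snap('side','s'+sys.argv[1])
print([(c,atz(T,[c],67).round(1)[0,:2]) for c,b in moulds(T)])
for P in ((573.1,134.7,129),(581.9,69.3,129),(590.8,3.9,129)):
    for s,d in((S,5),(T,4)):
        q=proj(s,[P])[0];g=cv2.cvtColor(s['pixels'],cv2.COLOR_RGB2GRAY).astype(float)
        a,b=q.round().astype(int);w=g[b-d:b+d+1,a-d:a+d+1];m=np.clip(.7*np.percentile(w,90)-w,0,None);yy,xx=np.mgrid[b-d:b+d+1,a-d:a+d+1]
        print(q.round(1),'hole',((xx*m).sum()/m.sum()).round(1),((yy*m).sum()/m.sum()).round(1))
# handle: dark bar in side/top
c,s_=np.cos(.135),np.sin(.135);O=np.array([577.5,102])
e=[[*(O+np.array([[c,-s_],[s_,c]])@[0,y]),210] for y in(166,196,226)]
for n,s in(('S',S),('T',T)):
    g=cv2.cvtColor(s['pixels'],cv2.COLOR_RGB2GRAY);q=proj(s,e);print(n,q.round(1).tolist())
    a,b=q[1].round().astype(int);a0=max(a-25,0);w=(g[b-25:b+25,a0:a+25]<50).astype(np.uint8);k,l,st,ce=cv2.connectedComponentsWithStats(w)
    for i in range(1,k):
        if st[i,4]>15:print(st[i]+[a0,b-25,0,0,0],ce[i]+[a0,b-25])
E
python3 chk.py 18; python3 d.py 551 296 250
```

```text
[((np.float64(276.2), np.float64(180.3)), array([739.2, 111. ]))]
[282.4 288.2] hole 282.2 289.1
[263.8 235.1] hole 263.3 234.7
[288.8 265.6] hole 288.4 266.8
[290.  231.5] hole 288.8 231.0
[294.5 244.8] hole 294.4 245.7
[316.2 227.8] hole 315.3 227.4
S [[265.2, 311.1], [261.3, 324.2], [257.3, 338.0]]
[256 309  14  31 190] [262.05263158 323.78421053]
T [[204.7, 234.6], [192.2, 236.4], [179.8, 238.2]]
[181 233  24   7  70] [193.08571429 236.04285714]
pose [384.  -26.7 188.3] 1.709 tool shift [296.6 209.9 -61.7] w 49.817821197129554 0.0
```

All three moulds are seated and the handle is where predicted: (551,296,210). Moving above it.

Request:
jog_arm --commands '[[[0, 0, -40], 0, 50], [[42.4, 30, -22], 0, 50], [[42.4, 30, 0], 0, 50], [[42.4, 30, 0], 0, 50], [[42.4, 30, 0], 0, 50], [[42.4, 30, 0], 0, 50], [[42.4, 30, 0], 0, 50], [[42.4, 30, 0], 0, 50]]'

```text
clock: 49.4
ee_pos: [551.6, 298.1, 249.7]
eef_rot: [-3.141, 0.0, 1.709]
ft_force: [0.5, -0.4, 1.2]
width: 49.6
gripper_force: 0.0
```

Request:
jog_arm --commands '[[[0, 0, 0], 0, 50], [[0, 0, 0], 0, 50], [[0, 0, 0], 0, 50], [[0, 0, 0], 0, 50], [[0, 0, 0], 0, 50], [[0, 0, 0], 0, 50], [[0, 0, 0], 0, 50], [[0, 0, 20], 0, 50]]'

```text
clock: 50.4
ee_pos: [551.6, 296.5, 232.7]
eef_rot: [3.137, -0.001, 1.709]
ft_force: [-0.7, 0.3, -0.2]
width: 49.9
gripper_force: 0.0
```

```bash
python3 d.py 551 296.5 157
```

```text
pose [551.6 296.5 232.7] 1.709 tool shift [ 0.1 -0.6 75.7] w 49.8959255718708 0.0
```

Request:
jog_arm --commands '[[[0, -0.5, 20], 0, 40], [[0, 0, 20], 0, 40], [[0, 0, 18], 0, 40], [[0, 0, 16], 0, 40], [[0, 0, 0], 0, 40], [[0, 0, 0], 0, 8], [[0, 0, 0], 0, 8], [[0, 0, 0], 0, 8]]' --force 20

```text
clock: 51.4
ee_pos: [550.5, 296.1, 157.6]
eef_rot: [3.14, -0.0, 1.709]
ft_force: [-0.1, -0.3, -0.3]
width: 13.5
gripper_force: 0.0
```

Request:
jog_arm --commands '[[[0, 0, 0], 0, 8], [[0, 0, 0], 0, 8], [[0, 0, 0], 0, 8], [[0, 0, 0], 0, 8], [[0, 0, 0], 0, 8], [[0, 0, 0], 0, 8], [[0, 0, 0], 0, 8], [[0, 0, 0], 0, 8]]'

```text
clock: 52.4
ee_pos: [550.6, 296.2, 157.5]
eef_rot: [3.14, -0.0, 1.709]
ft_force: [1.6, 1.0, 4.8]
width: 11.5
gripper_force: 20.0
```

Handle gripped at 11.5 mm. Tipping forward along the arc.

Request:
jog_arm --commands '[[[0, -4.5, 0.1], 0, 8], [[0, -4.5, 0.3], 0, 8], [[0, -4.4, 0.4], 0, 8], [[0, -4.4, 0.6], 0, 8], [[0, -4.4, 0.8], 0, 8], [[0, -4.4, 1], 0, 8], [[0, -4.3, 1.2], 0, 8], [[0, -4.2, 1.4], 0, 8]]'

```text
clock: 53.4
ee_pos: [514.9, 291.3, 150.7]
eef_rot: [-3.141, -0.0, 1.709]
ft_force: [3.1, 2.0, 3.6]
width: 11.0
gripper_force: 20.0
```

```bash
python3 d.py 551 296.5 157;python3 chk.py 19 | tail -5
```

```text
pose [514.9 291.3 150.7] 1.709 tool shift [ 0.2 36.4 -6.3] w 10.991156988838146 19.999943375587463
[277 299   9  47 271] [281.22140221 323.56088561]
T [[204.7, 234.6], [192.2, 236.4], [179.8, 238.2]]
[186 211  24  50 254] [197.47244094 234.14566929]
[167 213  23  38 519] [175.11175337 233.48169557]
[175 256  21   5  74] [185.97297297 258.66216216]
```

Request:
jog_arm --commands '[[[0, -4.2, 1.5], 0, 8], [[0, -4.2, 1.7], 0, 8], [[0, -4.1, 1.9], 0, 8], [[0, -4, 2], 0, 8], [[0, -3.9, 2.2], 0, 8], [[0, -3.8, 2.3], 0, 8], [[0, -3.7, 2.5], 0, 8], [[0, -3.6, 2.6], 0, 8]]'

```text
clock: 54.5
ee_pos: [484.9, 287.0, 134.6]
eef_rot: [3.139, -0.0, 1.709]
ft_force: [9.1, 3.0, 8.5]
width: 11.6
gripper_force: 20.0
```

Request:
jog_arm --commands '[[[0, -1, 0.8], 0, 8], [[0, -1, 0.8], 0, 8], [[0, -1, 0.8], 0, 8], [[0, 0, 0], 0, 8], [[0, 0, 0], 0, 8], [[0, 0, 0], 0, 8], [[0, 0, 0], 0, 8], [[0, 0, 0], 0, 8]]'

```text
clock: 55.5
ee_pos: [485.3, 287.1, 134.5]
eef_rot: [3.131, -0.001, 1.708]
ft_force: [10.4, 3.2, 7.7]
width: 11.2
gripper_force: 20.0
```

```bash
python3 d.py 551 296.5 157;python3 -c "
from h import *
print(arm.read_state()['ft_torque'])"
```

```text
pose [485.3 287.1 134.5] 1.708 tool shift [  0.4  66.4 -22.5] w 11.158471767924883 20.001052021980286
[ 0.6895838  -1.99974429 -0.00886346]
```

It's blocked at 66 mm forward and 22.5 mm down, which is 0.65 rad: against the stop. Pressing a bit more and holding for over two seconds.

Request:
jog_arm --commands '[[[0, -1, 0.8], 0, 8], [[0, -1, 0.8], 0, 8], [[0, 0, 0], 0, 8], [[0, 0, 0], 0, 8], [[0, 0, 0], 0, 8], [[0, 0, 0], 0, 8], [[0, 0, 0], 0, 8], [[0, 0, 0], 0, 8]]' --force 30

```text
clock: 56.5
ee_pos: [485.6, 287.2, 134.5]
eef_rot: [3.125, -0.002, 1.707]
ft_force: [13.3, 3.1, 9.9]
width: 11.1
gripper_force: 30.0
```

Request:
jog_arm --commands '[[[0, 0, 0], 0, 8], [[0, 0, 0], 0, 8], [[0, 0, 0], 0, 8], [[0, 0, 0], 0, 8], [[0, 0, 0], 0, 8], [[0, 0, 0], 0, 8], [[0, 0, 0], 0, 8], [[0, 0, 0], 0, 8]]'

```text
clock: 57.5
ee_pos: [485.6, 287.2, 134.5]
eef_rot: [3.125, -0.002, 1.707]
ft_force: [13.0, 3.9, 9.4]
width: 11.0
gripper_force: 30.0
```

Request:
jog_arm --commands '[[[0, 0, 0], 0, 8], [[0, 0, 0], 0, 8], [[0, 0, 0], 0, 8], [[0, 0, 0], 0, 8], [[0, 0, 0], 0, 8], [[0, 0, 0], 0, 8], [[0, 0, 0], 0, 8], [[0, 0, 0], 0, 8]]'

```text
clock: 58.5
ee_pos: [485.6, 287.2, 134.5]
eef_rot: [3.125, -0.002, 1.707]
ft_force: [13.2, 5.2, 9.4]
width: 11.4
gripper_force: 30.0
```

Request:
jog_arm --commands '[[[0, 2.5, -2], 0, 8], [[0, 2.5, -2], 0, 8], [[0, 3.6, -2.6], 0, 8], [[0, 3.7, -2.5], 0, 8], [[0, 3.8, -2.3], 0, 8], [[0, 3.9, -2.2], 0, 8], [[0, 4, -2], 0, 8], [[0, 4.1, -1.9], 0, 8]]'

```text
clock: 59.5
ee_pos: [503.4, 289.4, 147.0]
eef_rot: [-3.133, 0.001, 1.71]
ft_force: [-7.3, 0.8, 4.2]
width: 10.9
gripper_force: 30.0
```

Request:
jog_arm --commands '[[[0, 4.2, -1.7], 0, 8], [[0, 4.2, -1.5], 0, 8], [[0, 4.2, -1.4], 0, 8], [[0, 4.3, -1.2], 0, 8], [[0, 4.4, -1], 0, 8], [[0, 4.4, -0.8], 0, 8], [[0, 4.4, -0.6], 0, 8], [[0, 4.4, -0.4], 0, 8]]'

```text
clock: 60.5
ee_pos: [538.6, 294.1, 156.9]
eef_rot: [-3.136, 0.001, 1.709]
ft_force: [-6.8, 1.1, 6.1]
width: 11.2
gripper_force: 30.0
```

Request:
jog_arm --commands '[[[0, 4.5, -0.3], 0, 8], [[0, 4.5, -0.1], 0, 8], [[0, 1, 0], 0, 8], [[0, 1, 0], 0, 8], [[0, 1, 0], 0, 8], [[0, 1, 0], 0, 8], [[0, 0, 0], 0, 8], [[0, 0, 0], 0, 8]]'

```text
clock: 61.5
ee_pos: [550.6, 295.7, 157.0]
eef_rot: [-3.134, 0.001, 1.71]
ft_force: [-8.0, 1.0, 6.4]
width: 11.1
gripper_force: 30.0
```

Request:
jog_arm --commands '[[[0, 1.5, 0], 0, 8], [[0, 1.5, 0], 0, 8], [[0, 1, 0], 0, 8], [[0, 1, 0], 0, 8], [[0, 0, 0], 0, 8], [[0, 0, 0], 0, 8], [[0, 0, 0], 0, 8], [[0, 0, 0], 0, 8]]'

```text
clock: 62.5
ee_pos: [550.1, 295.6, 157.0]
eef_rot: [-3.123, 0.003, 1.711]
ft_force: [-20.9, -2.3, 10.0]
width: 11.1
gripper_force: 30.0
```

```bash
python3 d.py 551 296.5 157;python3 chk.py 20
```

```text
pose [550.1 295.6 157. ] 1.711 tool shift [ 0.7  1.  -0. ] w 11.071114627932982 29.999197125434875
[((np.float64(276.6), np.float64(181.0)), array([737.2, 109.9]))]
[282.4 288.2] hole 282.3 287.2
[263.8 235.1] hole 263.4 237.0
[288.8 265.6] hole 289.0 268.3
[290.  231.5] hole 289.1 233.2
[294.5 244.8] hole 296.7 246.1
[316.2 227.8] hole 315.5 229.6
S [[265.2, 311.1], [261.3, 324.2], [257.3, 338.0]]
[236 299  13   6  49] [242.12244898 301.24489796]
[254 299  17  41 281] [260.20284698 316.5480427 ]
T [[204.7, 234.6], [192.2, 236.4], [179.8, 238.2]]
[167 211  17  15 207] [173.79227053 217.17391304]
[192 211  24  50 213] [203.73239437 236.21126761]
[167 221  20  11  77] [177.79220779 227.49350649]
[168 237  29  24 427] [181.529274   248.65807963]
```

It's blocked at level (force rose to 21 N with no motion), and the moulds are still in their pockets. Releasing and retreating upward.

Request:
jog_arm --commands '[[[0, 0, 0], 0, 30], [[0, 0, 0], 0, 50], [[0, 0, 0], 0, 50], [[0, -4, 0], 0, 50], [[0, 0, 0], 0, 50], [[0, 0, -15], 0, 50], [[0, 0, -25], 0, 50], [[0, 0, -35], 0, 50]]'

```text
clock: 63.6
ee_pos: [554.9, 296.5, 232.5]
eef_rot: [-3.141, 0.001, 1.709]
ft_force: [-0.0, -0.1, -0.1]
width: 50.0
gripper_force: 0.0
```

Request:
jog_arm --commands '[[[0, 0, -25], 0, 50], [[0, -50, 0], 0, 50], [[0, -50, 0], 0, 50], [[0, -50, 0], 0, 50], [[0, 0, 0], 0, 50], [[0, 0, 0], 0, 50], [[0, 0, 0], 0, 50], [[0, 0, 0], 0, 50]]'

```text
clock: 64.6
ee_pos: [407.4, 276.1, 256.3]
eef_rot: [-3.141, 0.0, 1.708]
ft_force: [-0.4, 0.3, -0.6]
width: 50.0
gripper_force: 0.0
```

```bash
python3 chk.py 21
python3 - <<'E'
from h import *
a=dict(np.load('pics/s5.npz'));
for n in 'st':
    f={'s':'s5','t':'t5'}[n];A=dict(np.load('pics/%s.npz'%f))['pixels'].astype(int);B=dict(np.load('pics/%s21.npz'%n))['pixels'].astype(int)
    w=(slice(175,240),slice(245,325)) if n=='s' else (slice(180,225),slice(338,375))
    d=np.abs(A-B).max(2)[w];print(n,'bracket diff >40:',(d>40).sum())
print(arm.read_state()['ft_force'],arm.read_state()['ee_pos'])
E
```

```text
[((np.float64(276.5), np.float64(180.9)), array([737.5, 110.1]))]
[282.4 288.2] hole 284.3 289.3
[263.8 235.1] hole 263.4 237.0
[288.8 265.6] hole 291.1 266.7
[290.  231.5] hole 289.1 233.2
[294.5 244.8] hole 295.3 247.4
[316.2 227.8] hole 315.5 229.6
S [[265.2, 311.1], [261.3, 324.2], [257.3, 338.0]]
[256 309  14  31  83] [262.42168675 325.1686747 ]
T [[204.7, 234.6], [192.2, 236.4], [179.8, 238.2]]
[167 226  38  35 435] [180.75862069 244.7954023 ]
s bracket diff >40: 619
t bracket diff >40: 0
[ 0.36927982 -0.16657657  0.76807834] [407.09199515 276.02165307 256.25031082]
```

The top view shows the screw and nut unchanged. The handle bar is back at exactly its level pixels, and the moulds are upright in their pockets. Handing in.

```bash
python3 -c "
from plant import arm
print(arm.finish_job())"
```

```text
the job is handed in; nothing more can be done
None
```

The job is handed in (no verdict came back). The stop screw is set to the marks and the jam nut tightened home. The three moulds present stand in pockets, and the cradle was held against the stop for about four seconds and brought back level. The gripper is clear of everything. I never moved the bowl, brush pot or figure; I didn't measure the pot or figure again at the end.

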